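Pin the bracket blanks in the jig and centre-punch them

TASK

Set every angle bracket blank that is there down flat on the wooden jig's bed, holes in line with the holes in its two end cheeks, then push the handled rod in through the near cheek (on the robot's right), through all the brackets' ears and out through the far cheek until its handle is up to the near cheek. Once they are pinned, take the spring centre punch and press it straight down on each bracket's round pad until the spring snaps and the pad is driven down, using nothing but the punch for that, and stand the punch back upright in its wooden holder, leaving the rod in place. Leave the other things on the worktop where they are.

Things in the scene. Friction and masses are not known exactly. Their poses are not given: they have to be found in the camera images.
- jig: fixed wooden jig, place and yaw vary. Origin: middle of underside. Block 112 (x) x 216 (y) x 28 mm, its top is the bed. Lips 8 mm high, 98 mm apart (x -49..+49): brackets lie between, axes parallel to the jig's, pads to -x (the robot's side). At y -108..-98 (near) and +98..+108 (far) a cheek, top z 90 mm, with an 18 mm hole along y at x +22, z 60 mm, in line with a bracket's hole if its origin is at x 0
- bracket_a: aluminium angle bracket, one of 3 or 4 alike (None if absent), lying ear up. Origin: middle of underside. Foot 90 (x) x 34 (y) x 6 mm; upright ear over x +2..+42, y -4..+4, top at z 62 mm, hold it across its 40 mm; a 22 mm hole runs through the ear along y. Dark round pad 18 mm wide on the foot at x -24 mm, y 0. 0.16 kg
- bracket_a_hole (a point): middle of the hole in the ear of bracket_a: x +22, y 0, z 32 mm of the bracket; z axis parallel to the bracket's
- bracket_a_spot (a point): middle of the top of the pad of bracket_a, where to punch: 11 mm above the bracket's underside (5 mm proud of the foot) at first, 7 mm once punched
- bracket_a_pad (a joint): how far the pad of bracket_a has been driven down: 0 at first, 0.004 m at most; it stays where it is left. It gives way only to about 15 N, more than the punch passes on before its spring has snapped
- bracket_b: aluminium angle bracket, one of 3 or 4 alike (None if absent), lying ear up. Origin: middle of underside. Foot 90 (x) x 34 (y) x 6 mm; upright ear over x +2..+42, y -4..+4, top at z 62 mm, hold it across its 40 mm; a 22 mm hole runs through the ear along y. Dark round pad 18 mm wide on the foot at x -24 mm, y 0. 0.16 kg
- bracket_b_hole (a point): middle of the hole in the ear of bracket_b: x +22, y 0, z 32 mm of the bracket; z axis parallel to the bracket's
- bracket_b_spot (a point): middle of the top of the pad of bracket_b, where to punch: 11 mm above the bracket's underside (5 mm proud of the foot) at first, 7 mm once punched
- bracket_b_pad (a joint): how far the pad of bracket_b has been driven down: 0 at first, 0.004 m at most; it stays where it is left. It gives way only to about 15 N, more than the punch passes on before its spring has snapped
- bracket_c: aluminium angle bracket, one of 3 or 4 alike (None if absent), lying ear up. Origin: middle of underside. Foot 90 (x) x 34 (y) x 6 mm; upright ear over x +2..+42, y -4..+4, top at z 62 mm, hold it across its 40 mm; a 22 mm hole runs through the ear along y. Dark round pad 18 mm wide on the foot at x -24 mm, y 0. 0.16 kg
- bracket_c_hole (a point): middle of the hole in the ear of bracket_c: x +22, y 0, z 32 mm of the bracket; z axis parallel to the bracket's
- bracket_c_spot (a point): middle of the top of the pad of bracket_c, where to punch: 11 mm above the bracket's underside (5 mm proud of the foot) at first, 7 mm once punched
- bracket_c_pad (a joint): how far the pad of bracket_c has been driven down: 0 at first, 0.004 m at most; it stays where it is left. It gives way only to about 15 N, more than the punch passes on before its spring has snapped
- bracket_d: aluminium angle bracket, one of 3 or 4 alike (None if absent), lying ear up. Origin: middle of underside. Foot 90 (x) x 34 (y) x 6 mm; upright ear over x +2..+42, y -4..+4, top at z 62 mm, hold it across its 40 mm; a 22 mm hole runs through the ear along y. Dark round pad 18 mm wide on the foot at x -24 mm, y 0. 0.16 kg
- bracket_d_hole (a point): middle of the hole in the ear of bracket_d: x +22, y 0, z 32 mm of the bracket; z axis parallel to the bracket's
- bracket_d_spot (a point): middle of the top of the pad of bracket_d, where to punch: 11 mm above the bracket's underside (5 mm proud of the foot) at first, 7 mm once punched
- bracket_d_pad (a joint): how far the pad of bracket_d has been driven down: 0 at first, 0.004 m at most; it stays where it is left. It gives way only to about 15 N, more than the punch passes on before its spring has snapped
- rod: steel rod with a square wooden handle, lying on the worktop. Origin: middle of the handle, on the axis; x points along the rod to the tip. Handle 70 (x) x 24 x 24 mm; shaft 12 mm thick from x 35 to 285 mm, the last 24 mm tapered to 4 mm. 0.3 kg, mostly in the handle: grip it at its middle. With the handle against the near cheek the tip is 34 mm out of the far cheek
- punch: automatic centre punch, standing upright in its holder. Origin: lower end of the barrel, on its axis; z points up along it. Round barrel 24 mm thick and 100 mm long; below it the nose, 10 mm thick, whose tip stands 25 mm below the origin. 0.38 kg. Grip the barrel's upper part, 60 to 90 mm above the origin
- punch_nose (a joint): how far the nose is pushed into the barrel, 0 to 0.013 m; springs back. The force climbs from 2 to 12 N at about 4 to 5 mm, then the hidden spring snaps and it falls to 4 N at the end stop, after which the push passes straight on to the pad. To drive a pad down, press the barrel about 17 mm down from the first touch, ending at 17 to 22 N
- holder: fixed square wooden block for the punch, 70 x 70 x 56 mm, its place varies. Round socket 34 mm wide and 26 mm deep from the top, with a 20 mm hole below it for the nose. Origin: middle of the underside. The punch at home has its origin 30 mm above the holder's
- chisel_18: bystander, to be left alone: a chisel with a yellow handle, 260 mm
- spring_clamp: bystander, to be left alone: an orange spring clamp, 62 x 126 x 25 mm
- tape_measure: bystander, to be left alone: a yellow tape measure, 66 mm high

How it is judged (in metres and radians):
On the way, in this order (a step that is already met when the one before it is completed fails the run):
1. all the brackets lie on the jig's bed and the rod passes through both cheeks and every bracket's hole, pushed in (y of rod in the frame of jig between -0.165 and -0.13 m and x of rod in the frame of jig between 0.007 and 0.037 m and z of rod in the frame of jig between 0.04 and 0.08 m and angle between the x axis of rod and the y axis of jig, either way round below 0.1 rad and z of bracket_a in the frame of jig between 0.023 and 0.033 m and y of bracket_a in the frame of jig between -0.09 and 0.09 m and y of bracket_a_hole in the frame of rod between -0.009 and 0.009 m and z of bracket_a_hole in the frame of rod between -0.009 and 0.009 m and x of bracket_a_hole in the frame of rod between 0.035 and 0.28 m and z of bracket_b in the frame of jig between 0.023 and 0.033 m and y of bracket_b in the frame of jig between -0.09 and 0.09 m and y of bracket_b_hole in the frame of rod between -0.009 and 0.009 m and z of bracket_b_hole in the frame of rod between -0.009 and 0.009 m and x of bracket_b_hole in the frame of rod between 0.035 and 0.28 m and z of bracket_c in the frame of jig between 0.023 and 0.033 m and y of bracket_c in the frame of jig between -0.09 and 0.09 m and y of bracket_c_hole in the frame of rod between -0.009 and 0.009 m and z of bracket_c_hole in the frame of rod between -0.009 and 0.009 m and x of bracket_c_hole in the frame of rod between 0.035 and 0.28 m and z of bracket_d in the frame of jig between 0.023 and 0.033 m and y of bracket_d in the frame of jig between -0.09 and 0.09 m and y of bracket_d_hole in the frame of rod between -0.009 and 0.009 m and z of bracket_d_hole in the frame of rod between -0.009 and 0.009 m and x of bracket_d_hole in the frame of rod between 0.035 and 0.28 m), for 0.2 s.
2. the punch's spring is snapped (nose pushed in more than 10 mm) (value of joint punch_nose above 0.01 m), for 0.04 s.
3. every bracket's pad is driven down by more than 3 mm (value of joint each of bracket_a_pad, bracket_b_pad, bracket_c_pad, bracket_d_pad above 0.003 m), for 0.2 s.
At the end, for the whole second after the job is handed in: All brackets lie on the bed (foot within 5 mm of its height); the rod passes both cheeks and every bracket hole (within 9 mm of its axis), tip 12 mm or more out of the far cheek; all pads are over 3 mm down; the punch stands at rest in its holder, within 0.15 rad of upright and 5 mm of home height (all of step 1 and all of step 3 and z of punch in the frame of holder between 0.025 and 0.035 m and horizontal distance between punch and holder below 0.012 m and angle between punch's own z axis and vertical below 0.15 rad and linear speed of each of punch, rod below 0.02 m/s); the robot touches nothing.
It fails at once if a pad is pushed with the fingers (over 6 N) (contact force between the fingers and bracket_a_pad_c0 above 6 N or contact force between the fingers and bracket_b_pad_c0 above 6 N or contact force between the fingers and bracket_c_pad_c0 above 6 N or contact force between the fingers and bracket_d_pad_c0 above 6 N).
It fails at once if the punch is pressed on a pad (over 6 N) leaning more than 0.2 rad ((angle between punch's own z axis and vertical above 0.2 rad and contact force between punch and bracket_a_pad_c0 above 6 N) or (angle between punch's own z axis and vertical above 0.2 rad and contact force between punch and bracket_b_pad_c0 above 6 N) or (angle between punch's own z axis and vertical above 0.2 rad and contact force between punch and bracket_c_pad_c0 above 6 N) or (angle between punch's own z axis and vertical above 0.2 rad and contact force between punch and bracket_d_pad_c0 above 6 N)).
It fails at once if a bystander is moved by more than 40 mm (distance of any of chisel_18, spring_clamp, tape_measure from where it was at the start of the episode above 0.04 m).
Of bracket_a, bracket_b, bracket_c, bracket_d only 3 to 4 are there at a start; the rules pass over those that are not, and their reading is None.
At some moment in a run one of bracket_a, bracket_b, bracket_c, bracket_d may be knocked a few centimetres aside while the robot is not near it.
It also fails if it takes over 208 s, if anything falls off the work surface, if the arm or the gripper's body presses on something with over 40 N, if the wrist force passes 120 N, or if a joint passes its speed limit or range.

ROBOT

A 6-joint arm with a two-finger parallel gripper is mounted at the origin on a cart in front of the work surface, level with it; the furniture and walls round the work are solid. World frame = base frame: x ahead of the robot, y to its left, z up, the work surface at z = 0. Lengths are in mm, angles in rad, forces in N, time in s.
With the tool pointing down it reaches from about 400 to 925 mm from the base axis. Payload 12.5 kg.
Tool frame: the origin (TCP) lies on the front face of the gripper's body, between the roots of the fingers; the fingertips stand 78 mm ahead of it and the grasp point (between the pads) lies 59 mm ahead of it (env.nose_length is the distance from the TCP to the fingertips, in mm); z points along the fingers, y is the line along which they close (so a half turn about z gives the same grasp; the last joint's range is limited). The gripper opens to 95 mm and grips with 3 to 60 N. Pads are 20 mm wide; open, the fingers measure 119 mm over their backs; the gripper's body (75 mm by 180 mm) begins 59 mm behind the grasp point.
Start: joints at [1.236, 0.491, 1.559, -0, 1.092, -0.106], TCP at [141.735, 608.727, 292.261] pointing down, gripper open.
Joint ranges: [-3.1, 3.1], [-0.84, 2.19], [0.05, 2.79], [-1.13, 4.28], [0.06, 2.93], [-2.69, 2.69]. Speed limits (rad/s): [2.22, 2.22, 2.79, 3.14, 3.14, 3.14].

INTERFACE

Orientations are given as [roll, pitch, yaw] about the fixed x, y, z axes, in that order (R = Rz(yaw) Ry(pitch) Rx(roll)).
In Python, from cell import env gives the robot as it stands.
- The arm moves only by the tool jog_arm, never from a script. Its argument "motion" is a list of rows, each a list of 7 numbers: the turn, a rotation vector about the tool's x, y, z in degrees, then the shift along the tool's x, y, z in mm, then the finger opening in mm, from 0 to 95.1. In form: [[wx, wy, wz, x, y, z, hand], ...]. A call has 1 to 10 rows; each row shifts and turns the commanded pose from where the row before left it, along the tool's axes as they then stand; what a row does not reach is not made up. A row lasts 1/8 s, in which the tool goes at most 62.5 mm and 10.7 degrees, less where a joint would pass 70% of its speed; a pose out of reach is approached as far as the arm can. A call is refused whole if a number of a shift passes 62.5 or a number of a turn 10.7, either way. A call with a gripper value outside its range is refused whole. The fingers move at their own pace and stop on an object; the grip force is fixed at half the most. Time passes only in rows, so rows that do not move let the fingers close. It gives the time, the measured TCP pose, the force, the opening and the grip force at its end, in the units of the state.
- env.state(): the state, without advancing time (a new reading comes with each control period).
- env.read_camera(name): name is "scene" or "top" or "wrist"; returns a dict with "color" (420x560x3 uint8, red, green, blue), "z_map" (420x560 float32, mm along the optical axis (not along the pixel's ray), 0 where there is no reading), "camera_matrix" (3x3 intrinsics, pixels), "world_to_cam" (4x4, takes a point from world to camera coordinates). Camera axes: x right, y up, looking along -z (the intrinsics and any distortion apply to the point x, -y, -z); pixel columns grow to the right and rows downward; lengths in mm; the calibration is good to about 2 mm. A picture is of the moment at which its call begins.
- env.job_done(): hands the job in; it is judged then, once.
Trained networks look in the newest picture that a camera, given by its name, has taken for a name from the list of things; names that differ only in an ending like _2 or _b are one class to them, and where a whole thing is asked for, a point or a joint stands for the part that bears it (a point fixed in the world has none). Each returns a list of dicts, best first, with "score" (0 to 1); they miss things now and then, are a little off and sometimes report something else, mostly with a low value. They report only what shows in the picture. A call takes as long as a camera call.
- env.recognise(camera, thing): "location" ([column, row] in pixels, amid what is visible of it).
The state is a dict: "t": time; "joints": joint angles; "qvel": joint speeds; "tau": joint torques, N m; "eef_pos": TCP position; "tcp_rot": TCP orientation; "ft_force": force on the tool from outside, world axes, zero at the start; "moment": the same for the moment, N m; "opening": opening from 0.0 (shut) to 1.0 (fully open); "grip_force": force on a finger pad.
Only numpy, scipy, OpenCV 4.12 (cv2) and the standard library are available. Lean on these libraries where they do the work, as an engineer would, in place of code of your own. Each camera call takes 0.05 s, during which the arm holds its last target. There are 200 camera calls.

## Working session

There is one attempt and no reset: what is moved stays moved. The work goes in short steps, Python scripts to look and compute and a tool call to move; the robot and the scene stay as the last step left them, time stands still between calls to the robot, and variables do not carry over. Pictures are saved under pics/ and viewed, at most 14 in all, crops included, and the job is handed in when it is done.

Besides the shell and the picture viewer there is one more tool, called after ">>>" by a JSON object that holds its "method" and its "body". jog_arm: Moves the arm, as the interface text tells. Its arguments: {"type":"object","properties":{"motion":{"type":"array"}},"required":["motion"]}

```bash
ls; mkdir -p pics; cat > h.py <<'E'
import numpy as np, cv2
from cell import env
def pts(c):
    K=c["camera_matrix"];z=c["z_map"];v,u=np.mgrid[:z.shape[0],:z.shape[1]]
    p=np.stack([(u-K[0,2])/K[0,0]*z,-(v-K[1,2])/K[1,1]*z,-z,np.ones_like(z)],-1)
    w=p@np.linalg.inv(c["world_to_cam"]).T
    w=w[...,:3];w[z==0]=np.nan
    return w
def save(c,n,box=None,s=1):
    im=c["color"][...,::-1]
    if box: im=im[box[1]:box[3],box[0]:box[2]]
    cv2.imwrite("pics/"+n,cv2.resize(im,None,fx=s,fy=s,interpolation=cv2.INTER_CUBIC))
def st():
    s=env.state()
    for k in("t","joints","eef_pos","tcp_rot","ft_force","opening","grip_force"):print(k,np.round(s[k],3))
E
python3 - <<'E'
from h import *
st()
for n in("top","scene"):
    c=env.read_camera(n);save(c,n+"0.png",None,1.4);w=pts(c);np.save(n+"0.npy",w)
    print(n,c["camera_matrix"][0,0],np.round(np.linalg.inv(c["world_to_cam"])[:3],2).tolist())
    for t in("jig","bracket_a","rod","punch","holder","chisel_18","spring_clamp","tape_measure","bracket_a_spot","bracket_a_hole"):
        for r in env.recognise(n,t)[:6]:
            u,v=np.round(r["location"]).astype(int); print(t,round(r["score"],2),u,v,np.round(w[v,u]))
E
```

```text
pics
t 0.0
joints [ 1.236  0.492  1.559 -0.     1.092 -0.106]
eef_pos [141.673 608.568 291.658]
tcp_rot [-3.14  -0.     2.913]
ft_force [-0.547  0.629  0.722]
opening 0.999
grip_force 0.0
top 392.60195464324914 [[0.03, 0.99, -0.14, 374.56], [-1.0, 0.03, -0.01, 63.4], [-0.01, 0.14, 0.99, 1122.16]]
jig 0.64 261 223 [499. 131.  23.]
jig 0.62 394 174 [ 653. -247.   16.]
jig 0.38 274 273 [360.  90.   1.]
bracket_a 0.79 207 267 [372. 274.  33.]
bracket_a 0.71 395 175 [ 652. -252.    6.]
bracket_a 0.57 391 209 [ 549. -235.   23.]
rod 0.9 375 269 [ 380. -190.   19.]
punch 0.55 392 210 [ 549. -242.   10.]
punch 0.19 371 269 [ 380. -180.   14.]
holder 0.67 208 268 [369. 275.  13.]
holder 0.57 258 172 [638. 142.  56.]
spring_clamp 0.64 273 270 [369.  93.  25.]
tape_measure 0.71 144 264 [375. 437.  65.]
bracket_a_hole 0.63 394 174 [ 653. -247.   16.]
bracket_a_hole 0.58 259 162 [651. 137. 111.]
scene 488.3713527619666 [[0.55, 0.63, -0.55, -206.4], [-0.83, 0.42, -0.36, -418.57], [0.01, 0.65, 0.76, 1063.64]]
jig 0.85 242 213 [486. 123.  31.]
jig 0.74 418 259 [ 624. -342.   18.]
jig 0.54 229 252 [378.  90.  -3.]
jig 0.23 332 302 [ 388. -217.   16.]
bracket_a 0.92 171 220 [367. 282.  12.]
bracket_a 0.78 388 232 [ 657. -240.   25.]
bracket_a 0.71 374 263 [ 558. -250.    5.]
rod 0.94 330 300 [ 400. -207.   -1.]
rod 0.44 129 191 [363. 428.  46.]
punch 0.57 272 157 [649. 133. 112.]
holder 0.75 272 173 [642. 127.  56.]
holder 0.37 373 260 [ 554. -246.   20.]
chisel_18 0.92 419 263 [ 616. -349.   16.]
tape_measure 0.74 373 260 [ 554. -246.   20.]
tape_measure 0.62 128 191 [361. 430.  47.]
tape_measure 0.43 241 211 [493. 132.  27.]
bracket_a_hole 0.92 385 234 [ 654. -234.   15.]
```

View pics/top0.png

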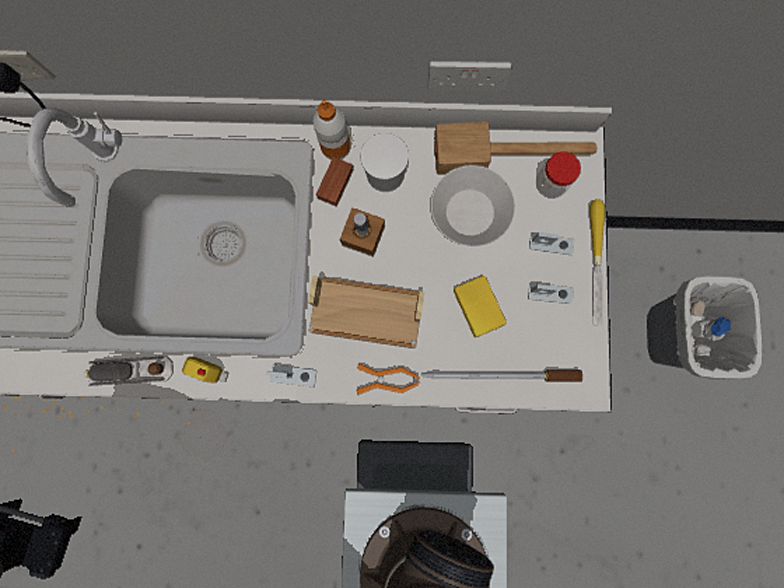

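View pics/scene0.png

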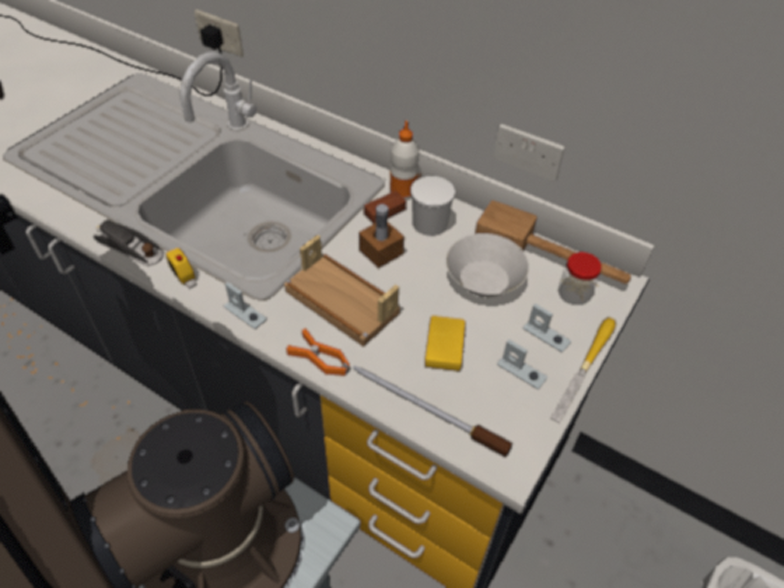

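The top view shows three brackets, at about (292,376), (551,243) and (550,292), with their pads to the right. The jig is at (366,312), the holder and punch at (362,230), and the rod runs from its tip at (425,376) to its handle at (563,376). The scene view agrees.

```bash
cat >> h.py <<'E'
def rect(w,c,r,z0,z1):
    """min-area rectangle of points within r of c (xy) and z range: centre, size, angle(deg) of long side, mean z"""
    m=(np.hypot(w[...,0]-c[0],w[...,1]-c[1])<r)&(w[...,2]>z0)&(w[...,2]<z1)
    p=w[m]
    if len(p)<5:return None
    (cx,cy),(a,b),_=R=cv2.minAreaRect(p[:,:2].astype(np.float32)); q=cv2.boxPoints(R)
    e=max((q[1]-q[0],q[2]-q[1]),key=np.linalg.norm)
    return np.round([cx,cy,max(a,b),min(a,b),np.degrees(np.arctan2(e[1],e[0]))%180,np.median(p[:,2]),len(p)],1).tolist()
E
python3 - <<'E'
from h import *
for n in("top","scene"):
    w=np.load(n+"0.npy");print(n)
    for c in((370,275),(653,-247),(550,-240)):
        print("foot",rect(w,c,75,3,80),"ear",rect(w,c,75,45,80))
    print("jig bed",rect(w,(497,133),140,20,34)); print("jig all",rect(w,(497,133),150,15,100))
    for s in(1,-1): print("cheek",rect(w,(497+0,133+s*100),60,70,100))
    print("holder",rect(w,(640,135),60,45,65),"punch",rect(w,(645,135),60,80,140))
    print("rod handle",rect(w,(380,-215),60,6,40),"shaft",rect(w,(380,-80),90,4,40))
    for nm,c,r in(("sponge",(500,-80),70),("jar",(700,-250),60),("bowl",(620,-80),70),("cup",(740,80),50),("bottle",(780,190),60),("block",(700,180),40),("chisel",(600,-340),120),("clamp",(370,93),80)):
        print(nm,rect(w,c,r,6,300),np.nanmax(w[...,2][np.hypot(w[...,0]-c[0],w[...,1]-c[1])<r]))
E
```

```text
top
foot [379.2, 273.9, 146.3, 126.1, 91.6, 5.7, 769.0] ear [371.2, 294.8, 39.9, 7.9, 84.6, 62.4, 50.0]
foot [654.7, -245.0, 141.6, 134.3, 91.5, 6.9, 440.0] ear [658.6, -226.8, 40.1, 9.0, 82.5, 60.2, 68.0]
foot [549.8, -240.8, 144.0, 138.0, 140.5, 6.0, 453.0] ear [554.1, -224.2, 40.3, 9.0, 86.2, 60.7, 60.0]
jig bed [502.8, 118.1, 247.5, 215.6, 54.6, 28.1, 2747.0]
jig all [494.1, 129.2, 290.4, 218.2, 39.5, 28.7, 3592.0]
cheek [531.4, 229.0, 49.3, 10.7, 173.8, 89.5, 94.0]
cheek [508.2, 24.9, 51.9, 9.9, 172.9, 90.2, 78.0]
holder [662.8, 142.5, 71.6, 70.2, 161.6, 56.0, 473.0] punch [661.0, 141.9, 23.4, 23.1, 47.2, 128.2, 107.0]
rod handle [396.0, -218.4, 117.1, 63.3, 78.2, 19.6, 286.0] shaft [390.0, -77.2, 164.2, 151.7, 127.6, 16.0, 382.0]
sponge [513.4, -88.0, 119.8, 112.0, 88.1, 30.0, 954.0] 36.00759013959214
jar [698.9, -243.9, 119.1, 86.4, 9.1, 30.9, 343.0] 90.95037761998628
bowl [620.6, -70.7, 136.8, 117.3, 170.6, 30.1, 471.0] 54.7129972098478
cup [760.9, 88.1, 71.2, 54.1, 106.1, 98.0, 431.0] 106.5744326869019
bottle [777.6, 189.7, 113.6, 110.7, 151.4, 32.0, 963.0] 148.1216226007255
[... 843 characters left out ...]
14.9, 138.0]
rod handle [387.6, -220.7, 107.7, 84.5, 60.7, 19.4, 366.0] shaft [392.7, -80.1, 179.1, 152.8, 89.4, 15.5, 534.0]
sponge [506.6, -81.8, 119.1, 117.1, 32.4, 30.5, 952.0] 36.8518184762213
jar [699.8, -251.8, 118.9, 98.4, 168.9, 33.1, 569.0] 96.77708347130658
bowl [620.0, -75.5, 138.4, 119.2, 179.8, 30.3, 242.0] 55.96570892745444
cup [761.1, 75.7, 82.9, 57.8, 55.9, 68.2, 613.0] 107.47204692132584
bottle [778.9, 180.9, 117.6, 101.3, 168.6, 35.3, 787.0] 151.03503736953758
block [703.6, 170.0, 78.1, 46.0, 24.5, 54.0, 55.0] 60.917675330901375
chisel [606.2, -298.9, 231.4, 141.4, 176.1, 11.8, 1003.0] 67.26346964801223
clamp [385.5, 93.2, 131.9, 131.5, 32.3, 20.3, 740.0] 41.73402528197016
```

>>> {"method": "jog_arm", "body": {"motion": [[0,0,0,-42,-36,4,95],[0,0,0,-42,-36,4,95],[0,0,0,-42,-36,4,95],[0,0,0,-42,-36,4,95],[0,0,0,-42,-36,4,95],[0,0,0,-42,-36,4,95],[0,0,0,-42,-36,4,95],[0,0,-8,0,0,0,60],[0,0,0,0,0,0,60]]}}

```text
t: 2.22
eef_pos: [371.3, 296.2, 264.3]
tcp_rot: [3.141, 0.0, 3.05]
ft_force: [-0.7, -0.7, 0.1]
opening: 0.843
grip_force: 0.0
```

```bash
cat >> h.py <<'E'
def delta(g,ang):
    """tool shift/turn to bring grasp point to g with tool y axis at world angle ang (deg)"""
    s=env.state();y=s["tcp_rot"][2];d=np.array(g)-s["eef_pos"]-[0,0,-59]
    x,yy=np.array([np.cos(y),np.sin(y)]),np.array([np.sin(y),-np.cos(y)])
    t=-(ang-(np.degrees(y)-90)); t=(t+90)%180-90
    print("shift",np.round([d[:2]@x,d[:2]@yy,-d[2]],1),"turn z",round(t,1),"toolY",round(np.degrees(y)-90,1),"tilt",np.round(s["tcp_rot"][:2],3),"pos",np.round(s["eef_pos"],1),"F",np.round(s["ft_force"],1),"t",s["t"],"op",round(s["opening"]*95.1,1),"j",np.round(s["joints"],2))
def bracket(c,near,n=0):
    """ear top and foot fits"""
    w=pts(c);e=rect(w,near,45,56,70);f=rect(w,near,62,4.2,9);print("ear",e,"foot",f);return w,e,f
E
python3 - <<'E'
from h import *
c=env.read_camera("wrist");save(c,"w1.png");w,e,f=bracket(c,(371,280))
print(np.nanmedian(w[...,2]))
delta((e[0],e[1],45),e[4]); print(env.recognise("wrist","bracket_a_spot")[:2])
E
```

```text
ear [371.4, 294.0, 38.7, 8.0, 84.3, 60.6, 305.0] foot [390.1, 276.9, 101.3, 79.0, 88.9, 5.0, 923.0]
-1.1394450250184036
shift [ -0.7  -2.6 160.3] turn z 0.4 toolY 84.7 tilt [3.141 0.   ] pos [370.9 296.6 264.3] F [-0.3 -0.5 -0.1] t 2.275 op 76.3 j [ 0.54  0.32  1.95  0.    0.88 -0.94]
[]
```

View pics/w1.png

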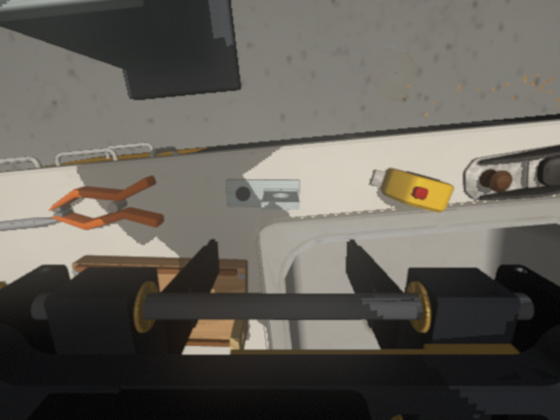

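The wrist picture shows the bracket at (262,193), its long side level with the tool's closing axis. I'm descending to grip its ear.

>>> {"method": "jog_arm", "body": {"motion": [[0,0,0,-1,-2,50,60],[0,0,0,0,-1,50,60],[0,0,0,0,0,40,60],[0,0,0,0,0,20,60],[0,0,0,0,0,0,60],[0,0,0,0,0,0,30],[0,0,0,0,0,0,30],[0,0,0,0,0,0,30],[0,0,0,0,0,0,30],[0,0,0,0,0,0,30]]}}

```text
t: 3.58
eef_pos: [371.9, 293.8, 105.1]
tcp_rot: [3.14, 0.001, 3.052]
ft_force: [-1.4, 1.7, 8.2]
opening: 0.42
grip_force: 30.0
```

```bash
python3 -c "
from h import *
delta((371,294,45),84.3);print(env.state()['grip_force'])"
```

```text
shift [0.9 0.1 1.1] turn z 0.6 toolY 84.9 tilt [3.14e+00 1.00e-03] pos [371.9 293.8 105.1] F [-1.4  1.7  8.2] t 3.575 op 39.9 j [ 0.53  0.58  2.09  0.    0.46 -0.95]
30.00246226787567
```

>>> {"method": "jog_arm", "body": {"motion": [[0,0,0,0,0,-30,30],[0,0,0,0,0,-50,30],[0,0,0,0,0,-50,30],[0,0,10.2,0,0,0,30],[0,0,10.2,0,0,0,30],[0,0,10.2,0,0,0,30],[0,0,10.2,0,0,0,30],[0,0,10.2,0,0,0,30],[0,0,10.2,0,0,0,30],[0,0,10.2,0,0,0,30]]}}

```text
t: 4.82
eef_pos: [371.5, 293.4, 234.5]
tcp_rot: [3.141, -0.0, 1.8]
ft_force: [0.8, -0.8, -2.0]
opening: 0.415
grip_force: 30.0
```

>>> {"method": "jog_arm", "body": {"motion": [[0,0,10.2,0,0,0,30],[0,0,9.8,0,0,0,30],[0,0,0,0,0,0,30],[0,0,0,0,0,0,30]]}}

```text
t: 5.32
eef_pos: [371.6, 293.5, 234.3]
tcp_rot: [3.141, -0.0, 1.461]
ft_force: [0.9, -0.4, -1.6]
opening: 0.415
grip_force: 30.0
```

```bash
python3 -c "
from h import *
delta((526,181.6,74.5),-6.5);print(env.state()['grip_force'])"
```

```text
shift [-94.3 165.8 100.8] turn z 0.2 toolY -6.3 tilt [ 3.141 -0.   ] pos [371.6 293.5 234.3] F [ 0.9 -0.4 -1.6] t 5.325 op 39.5 j [0.53 0.36 1.99 0.   0.8  0.64]
29.99886006116867
```

>>> {"method": "jog_arm", "body": {"motion": [[0,0,0,-23.5,41.5,0,30],[0,0,0,-23.5,41.5,0,30],[0,0,0,-23.5,41.5,0,30],[0,0,0,-23.8,41.3,0,30],[0,0,0,0,0,35,30],[0,0,0,0,0,35,30],[0,0,0,0,0,0,30],[0,0,0,0,0,0,30]]}}

```text
t: 6.32
eef_pos: [526.1, 181.3, 165.3]
tcp_rot: [3.141, -0.0, 1.459]
ft_force: [-0.8, -0.9, -1.1]
opening: 0.415
grip_force: 30.0
```

```bash
python3 - <<'E'
from h import *
delta((526,181.6,74.5),-6.5)
c=env.read_camera("wrist");save(c,"w2.png");w=pts(c)
print("near cheek",rect(w,(508,25),60,75,100),"bed",rect(w,(497,100),70,20,33)); 
print("bracket foot side",rect(w,(490,180),60,38,75))
E
```

```text
shift [ 0.3 -0.1 31.8] turn z 0.1 toolY -6.4 tilt [ 3.141 -0.   ] pos [526.1 181.3 165.3] F [-0.8 -0.9 -1.1] t 6.325 op 39.5 j [0.21 0.56 1.85 0.   0.73 0.33]
near cheek None bed [500.2, 104.6, 103.9, 89.7, 174.2, 26.6, 2419.0]
bracket foot side [505.1, 202.8, 90.4, 68.1, 176.0, 64.9, 4246.0]
```

View pics/w2.png

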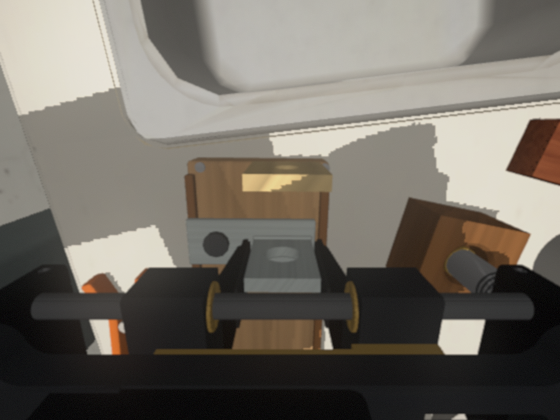

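The bracket hangs above the bed near the far cheek at (287,178), roughly between the lips. I'll check its x position against them.

```bash
cat >> h.py <<'E'
def jf(w,o=(497.9,129.5),yaw=-6.5):
    a=np.radians(yaw);d=w[...,:2]-np.array(o)
    return np.stack([d@[np.cos(a),np.sin(a)],d@[-np.sin(a),np.cos(a)],w[...,2]],-1)
def rng(q,m,i,n):
    v=q[m][:,i];print(n,len(v),np.round(np.percentile(v,[1,5,50,95,99]),1) if len(v) else "")
E
python3 - <<'E'
from h import *
for n in("wrist","top"):
    q=jf(pts(env.read_camera(n)));x,y,z=q[...,0],q[...,1],q[...,2]
    k=(abs(y)<105)
    rng(q,k&(z>33)&(z<40)&(x<-40)&(x>-70),0,n+" lip-");rng(q,k&(z>33)&(z<40)&(x>40)&(x<70),0,"lip+")
    rng(q,(y>75)&(y<125)&(z>80)&(z<95),0,"cheek x");rng(q,(y>75)&(y<125)&(z>80)&(z<95),1,"cheek y")
    rng(q,(y>20)&(y<85)&(z>60)&(z<75)&(x<-8)&(x>-70),0,"foot x");rng(q,(y>20)&(y<85)&(z>60)&(z<75)&(x<-8)&(x>-70),1,"foot y")
E
```

```text
wrist lip- 395 [-53.3 -52.9 -49.8 -46.8 -46.5]
lip+ 646 [50.6 51.2 54.4 57.5 58. ]
cheek x 1710 [-0.9  1.3 25.  48.1 50.1]
cheek y 1710 [ 97.6  98.1 103.3 107.5 107.7]
foot x 2242 [-44.2 -42.7 -26.8 -10.7  -8.6]
foot y 2242 [39.2 41.1 58.8 71.7 72.3]
top lip- 70 [-55.5 -55.2 -52.2 -49.  -48.5]
lip+ 86 [48.7 49.4 53.  56.5 56.7]
cheek x 153 [318.1 319.3 401.5 413.8 415.3]
cheek y 153 [ 75.8  78.2 100.4 122.2 124.1]
foot x 0 
foot y 0
```

>>> {"method": "jog_arm", "body": {"motion": [[0,0,0,0,1.5,20,30],[0,0,0,0,0,8,30],[0,0,0,0,0,4,30],[0,0,0,0,0,0,30]]}}

```text
t: 6.98
eef_pos: [527.2, 181.0, 133.1]
tcp_rot: [3.141, -0.0, 1.457]
ft_force: [-1.2, 0.6, 2.7]
opening: 0.419
grip_force: 30.0
```

>>> {"method": "jog_arm", "body": {"motion": [[0,0,0,0,0,0,60],[0,0,0,0,0,0,60],[0,0,0,0,0,0,60],[0,0,0,0,0,0,60],[0,0,0,0,0,-40,60],[0,0,0,0,0,-50,60],[0,0,0,0,0,-50,60],[0,0,0,0,0,0,60]]}}

```text
t: 7.98
eef_pos: [528.0, 181.1, 275.7]
tcp_rot: [3.135, -0.002, 1.457]
ft_force: [0.9, -0.2, -1.1]
opening: 0.631
grip_force: 0.0
```

```bash
python3 - <<'E'
from h import *
for n in("wrist","top"):
    w=pts(env.read_camera(n));q=jf(w);x,y,z=q[...,0],q[...,1],q[...,2]
    k=(abs(y)<105)
    rng(q,k&(z>33)&(z<40)&(x<-47)&(x>-70),0,n+" lip-");rng(q,k&(z>33)&(z<40)&(x>47)&(x<70),0,"lip+")
    m=(y>20)&(y<85)&(z>84)&(z<98);rng(q,m,0,"ear x");rng(q,m,1,"ear y");rng(q,m,2,"ear z")
    if n=="top":
        for b in((654,-245),(550,-240)): print(rect(w,b,60,50,75))
delta((554.2,-224.5,45),85)
E
```

```text
wrist lip- 483 [-53.8 -53.4 -50.3 -47.4 -47.1]
lip+ 717 [50.6 51.1 54.2 57.3 57.8]
ear x 1027 [  4.4   8.4 158.8 288.5 294.6]
ear y 1027 [21.  23.9 43.5 58.3 59. ]
ear z 1027 [84.2 84.7 89.  97.6 97.9]
top lip- 73 [-55.3 -55.  -52.2 -48.9 -48.6]
lip+ 90 [49.3 49.8 52.8 55.7 56.2]
ear x 210 [150.1 202.3 408.8 420.7 421.8]
ear y 210 [20.6 22.5 45.7 80.2 83.9]
ear z 210 [84.6 85.4 90.6 97.5 97.8]
[658.5, -226.8, 39.0, 8.1, 84.4, 60.3, 56.0]
[553.6, -224.8, 39.7, 8.9, 84.3, 61.4, 60.0]
shift [-399.6   73.   168.1] turn z 88.5 toolY -6.5 tilt [ 3.141 -0.   ] pos [526.9 180.8 272.1] F [ 0.2  0.1 -0.4] t 8.075 op 60.3 j [0.21 0.42 1.75 0.   0.97 0.33]
```

>>> {"method": "jog_arm", "body": {"motion": [[0,0,0,-50,9,0,60],[0,0,0,-50,9,0,60],[0,0,0,-50,9,0,60],[0,0,0,-50,9,0,60],[0,0,0,-50,9,0,60],[0,0,0,-50,9,0,60],[0,0,0,-50,9,0,60],[0,0,0,-50,9,0,60],[0,0,-10.1,0,0,0,60],[0,0,-10.1,0,0,0,60]]}}

```text
t: 9.32
eef_pos: [552.8, -225.4, 269.9]
tcp_rot: [-3.139, -0.002, 1.814]
ft_force: [0.2, -0.5, -0.3]
opening: 0.631
grip_force: 0.0
```

>>> {"method": "jog_arm", "body": {"motion": [[0,0,-10.1,0,0,0,60],[0,0,-10.1,0,0,0,60],[0,0,-10.1,0,0,0,60],[0,0,-10.1,0,0,0,60],[0,0,-10.1,0,0,0,60],[0,0,-10.1,0,0,0,60],[0,0,-10.1,0,0,0,60],[0,0,0,0,0,0,60],[0,0,0,0,0,0,60]]}}

```text
t: 10.45
eef_pos: [553.2, -224.6, 271.3]
tcp_rot: [3.141, -0.001, 3.04]
ft_force: [-0.2, -0.2, 0.6]
opening: 0.636
grip_force: 0.0
```

```bash
python3 - <<'E'
from h import *
w=pts(env.read_camera("wrist"))
for b in((658,-227),(554,-225)): print(rect(w,b,45,50,75))
e=rect(w,(554,-225),45,50,75);delta((e[0],e[1],45),e[4])
E
```

```text
[658.0, -228.2, 39.2, 6.7, 83.5, 59.7, 310.0]
[554.6, -225.8, 40.0, 8.8, 85.5, 60.3, 368.0]
shift [ -1.4  -1.  167.5] turn z -1.3 toolY 84.2 tilt [ 3.141e+00 -1.000e-03] pos [ 553.3 -224.6  271.5] F [ 0.4 -0.2 -0. ] t 10.5 op 60.1 j [-0.5   0.47  1.65  0.    1.02 -1.97]
```

>>> {"method": "jog_arm", "body": {"motion": [[0,0,-1,-1.4,-1,50,60],[0,0,0,0,0,50,60],[0,0,0,0,0,46,60],[0,0,0,0,0,20,60],[0,0,0,0,0,0,60],[0,0,0,0,0,0,30],[0,0,0,0,0,0,30],[0,0,0,0,0,0,30],[0,0,0,0,0,0,30],[0,0,0,0,0,0,30]]}}

```text
t: 11.75
eef_pos: [555.0, -225.9, 107.3]
tcp_rot: [-3.141, 0.001, 3.061]
ft_force: [-0.4, 0.7, 7.7]
opening: 0.423
grip_force: 30.0
```

>>> {"method": "jog_arm", "body": {"motion": [[0,0,0,0,0,-30,30],[0,0,0,0,0,-50,30],[0,0,0,0,0,-50,30],[0,0,10.1,0,0,0,30],[0,0,10.1,0,0,0,30],[0,0,10.1,0,0,0,30],[0,0,10.1,0,0,0,30],[0,0,10.1,0,0,0,30],[0,0,10.1,0,0,0,30],[0,0,10.1,0,0,0,30]]}}

```text
t: 13.0
eef_pos: [554.5, -225.7, 236.2]
tcp_rot: [-3.141, -0.0, 1.821]
ft_force: [-0.6, 0.3, -2.0]
opening: 0.418
grip_force: 30.0
```

>>> {"method": "jog_arm", "body": {"motion": [[0,0,10.1,0,0,0,30],[0,0,10.6,0,0,0,30],[0,0,0,0,0,0,30],[0,0,0,0,0,0,30]]}}

```text
t: 13.5
eef_pos: [554.6, -225.8, 236.2]
tcp_rot: [-3.142, -0.0, 1.47]
ft_force: [-0.2, 0.3, -2.5]
opening: 0.419
grip_force: 30.0
```

```bash
python3 -c "
from h import *
delta((521.3,126.8,74.5),-6.5);print(env.state()['grip_force'])"
```

```text
shift [347.5 -68.6 102.7] turn z 0.7 toolY -5.8 tilt [-3.142 -0.   ] pos [ 554.6 -225.8  236.2] F [-0.2  0.3 -2.5] t 13.5 op 39.9 j [-0.5   0.51  1.69  0.    0.94 -0.4 ]
29.999624490737915
```

>>> {"method": "jog_arm", "body": {"motion": [[0,0,0.7,0,0,0,30],[0,0,0,58,-12,0,30],[0,0,0,58,-12,0,30],[0,0,0,58,-12,0,30],[0,0,0,58,-12,0,30],[0,0,0,58,-12,0,30],[0,0,0,57,-12,0,30],[0,0,0,0,0,35,30],[0,0,0,0,0,30,30],[0,0,0,0,0,0,30]]}}

```text
t: 14.75
eef_pos: [523.1, 127.3, 169.8]
tcp_rot: [-3.138, 0.001, 1.455]
ft_force: [-0.5, 0.6, -1.6]
opening: 0.418
grip_force: 30.0
```

```bash
cat >> h.py <<'E'
def place(n="wrist"):
    w=pts(env.read_camera(n));q=jf(w);x,y,z=q[...,0],q[...,1],q[...,2]
    k=(abs(y)<105)
    rng(q,k&(z>33)&(z<40)&(x<-47)&(x>-70),0,n+" lip-");rng(q,k&(z>33)&(z<40)&(x>47)&(x<70),0,"lip+")
    for lo,hi in((25,100),(-27,25),(-90,-27)):
        m=(y>lo)&(y<hi)&(abs(x-22)<40)&(z>86)&(z<96)&(y<90);rng(q,m,0,"ear x");rng(q,m,1,"ear y")
        m=(y>lo)&(y<hi)&(x>-70)&(x<-8)&(z>31.5)&(z<38)&(abs(x)<47);rng(q,m,0,"foot x");rng(q,m,1,"foot y")
    m=(abs(y)<100)&(x>-70)&(x<-8)&(z>60)&(z<85);rng(q,m,0,"held foot x");rng(q,m,1,"held foot y")
E
python3 -c "
from h import *
delta((521.3,126.8,76.3),-6.5);place()"
```

```text
shift [-0.7 -1.7 34.5] turn z -0.1 toolY -6.6 tilt [-3.138e+00  1.000e-03] pos [523.1 127.3 169.8] F [-0.5  0.6 -1.6] t 14.75 op 39.7 j [0.12 0.53 1.89 0.   0.72 0.23]
wrist lip- 1032 [-53.8 -53.3 -50.1 -47.3 -47. ]
lip+ 1299 [49.  51.2 54.3 57.5 57.9]
ear x 976 [ 3.3  4.9 22.6 40.9 42.5]
ear y 976 [50.6 50.8 54.8 58.5 58.7]
foot x 1963 [-46.9 -46.6 -26.8  -9.9  -8.4]
foot y 1963 [38.5 40.1 56.5 70.8 89.7]
ear x 346 [ 1.1  3.7 24.8 45.9 48. ]
ear y 346 [-0.8  0.7  5.  12.6 12.9]
foot x 5 [-47.  -47.  -46.9 -46.8 -46.8]
foot y 5 [13.2 13.9 18.5 20.4 20.6]
ear x 0 
ear y 0 
foot x 0 
foot y 0 
held foot x 2107 [-41.8 -40.4 -25.  -10.4  -8.6]
held foot y 2107 [-15.1 -13.2   4.3  17.6  18.2]
```

>>> {"method": "jog_arm", "body": {"motion": [[0,0,0,-0.5,-1,20,30],[0,0,0,0,0,10,30],[0,0,0,0,0,4,30],[0,0,0,0,0,0,30],[0,0,0,0,0,0,30]]}}

```text
t: 15.42
eef_pos: [522.9, 126.8, 137.8]
tcp_rot: [3.141, -0.0, 1.454]
ft_force: [-0.2, 0.2, -1.5]
opening: 0.414
grip_force: 30.0
```

>>> {"method": "jog_arm", "body": {"motion": [[0,0,0,0,0,2.5,30],[0,0,0,0,0,1,30],[0,0,0,0,0,0,30],[0,0,0,0,0,0,60],[0,0,0,0,0,0,60],[0,0,0,0,0,0,60],[0,0,0,0,0,0,60],[0,0,0,0,0,-40,60],[0,0,0,0,0,-50,60],[0,0,0,0,0,-40,60]]}}

```text
t: 16.68
eef_pos: [522.6, 126.8, 265.5]
tcp_rot: [3.141, -0.0, 1.454]
ft_force: [-0.2, -0.1, 0.5]
opening: 0.63
grip_force: 0.0
```

```bash
python3 - <<'E'
from h import *
w=pts(env.read_camera("top"));e=rect(w,(658,-227),60,50,75);print(e);delta((e[0],e[1],45),e[4])
place()
E
```

```text
[658.5, -226.7, 38.8, 9.1, 81.3, 60.9, 59.0]
shift [-335.6  175.1  166.1] turn z -88.0 toolY -6.7 tilt [ 3.135e+00 -2.000e-03] pos [523.8 127.1 270.1] F [1.2 0.6 4.9] t 16.725 op 59.6 j [0.12 0.39 1.8  0.   0.94 0.23]
wrist lip- 825 [-54.2 -53.6 -50.4 -47.4 -47.1]
lip+ 987 [50.2 50.8 54.1 57.3 57.8]
ear x 387 [ 3.6  5.3 22.8 40.2 42. ]
ear y 387 [51.  51.2 54.8 58.4 58.5]
foot x 919 [-46.9 -43.3 -26.5  -9.8  -8.4]
foot y 919 [38.7 39.9 56.2 71.  85.4]
ear x 355 [ 4.9  6.6 25.3 42.7 44.6]
ear y 355 [-2.9 -2.7  1.3  4.8  4.9]
foot x 732 [-41.7 -40.5 -25.4  -9.6  -8.3]
foot y 732 [-14.7 -13.5   2.2  16.2  17.3]
ear x 0 
ear y 0 
foot x 0 
foot y 0 
held foot x 0 
held foot y 0
```

>>> {"method": "jog_arm", "body": {"motion": [[0,0,0,-48,25,0,60],[0,0,0,-48,25,0,60],[0,0,0,-48,25,0,60],[0,0,0,-48,25,0,60],[0,0,0,-48,25,0,60],[0,0,0,-48,25,0,60],[0,0,0,-48,25,0,60],[0,0,-10.1,0,0,0,60],[0,0,-10.1,0,0,0,60],[0,0,-10.1,0,0,0,60]]}}

```text
t: 18.02
eef_pos: [657.0, -227.5, 262.1]
tcp_rot: [-3.14, -0.001, 1.988]
ft_force: [-0.5, -0.0, 0.0]
opening: 0.63
grip_force: 0.0
```

>>> {"method": "jog_arm", "body": {"motion": [[0,0,-10.1,0,0,0,60],[0,0,-10.1,0,0,0,60],[0,0,-10.1,0,0,0,60],[0,0,-10.1,0,0,0,60],[0,0,-10.1,0,0,0,60],[0,0,-10.1,0,0,0,60],[0,0,0,0,0,0,60],[0,0,0,0,0,0,60]]}}

```text
t: 19.02
eef_pos: [657.1, -227.3, 263.1]
tcp_rot: [3.141, -0.001, 3.036]
ft_force: [-0.3, 0.8, 0.2]
opening: 0.631
grip_force: 0.0
```

```bash
python3 - <<'E'
from h import *
c=env.read_camera("wrist");w=pts(c);save(c,"w3.png")
e=rect(w,(658,-227),45,50,75);print(e);delta((e[0],e[1],48),e[4])
m=(np.hypot(w[...,0]-658,w[...,1]+227)<130)&(w[...,2]>75)&(w[...,2]<130);print(rect(w,(720,-260),80,75,130))
E
```

```text
[659.2, -228.9, 39.4, 9.0, 81.1, 60.3, 380.0]
shift [ -2.2  -1.4 156.2] turn z 2.9 toolY 84.0 tilt [ 3.141e+00 -1.000e-03] pos [ 657.2 -227.3  263.2] F [ 0.5 -0.9  0.1] t 19.075 op 60.1 j [-0.43  0.62  1.4   0.    1.12 -1.89]
[786.2, -252.6, 66.0, 29.6, 83.8, 89.8, 1192.0]
```

View pics/w3.png

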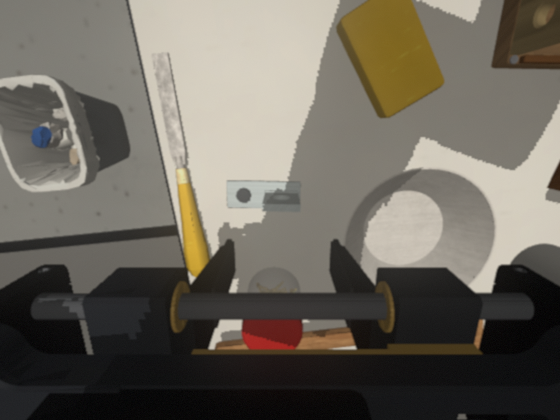

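The last bracket is at (263,195), aligned with the tool. The jar's red lid is well clear. Descending.

>>> {"method": "jog_arm", "body": {"motion": [[0,0,1,-2.2,-1.4,50,60],[0,0,0,0,0,50,60],[0,0,0,0,0,36,60],[0,0,0,0,0,20,60],[0,0,0,0,0,0,60],[0,0,0,0,0,0,30],[0,0,0,0,0,0,30],[0,0,0,0,0,0,30],[0,0,0,0,0,0,30],[0,0,0,0,0,0,30]]}}

```text
t: 20.32
eef_pos: [659.6, -229.0, 109.0]
tcp_rot: [-3.141, 0.002, 3.023]
ft_force: [-1.2, 0.7, 7.0]
opening: 0.419
grip_force: 30.0
```

>>> {"method": "jog_arm", "body": {"motion": [[0,0,0,0,0,-30,30],[0,0,0,0,0,-50,30],[0,0,0,0,0,-50,30],[0,0,10.1,0,0,0,30],[0,0,10.1,0,0,0,30],[0,0,10.1,0,0,0,30],[0,0,10.1,0,0,0,30],[0,0,10.1,0,0,0,30],[0,0,10.1,0,0,0,30],[0,0,10.1,0,0,0,30]]}}

```text
t: 21.58
eef_pos: [659.1, -228.8, 237.7]
tcp_rot: [-3.141, -0.0, 1.783]
ft_force: [0.2, -0.1, -1.8]
opening: 0.417
grip_force: 30.0
```

>>> {"method": "jog_arm", "body": {"motion": [[0,0,10.1,0,0,0,30],[0,0,8.5,0,0,0,30],[0,0,0,0,0,0,30],[0,0,0,0,0,0,30]]}}

```text
t: 22.08
eef_pos: [659.2, -228.9, 237.7]
tcp_rot: [-3.141, -0.0, 1.467]
ft_force: [-0.1, -0.9, -1.9]
opening: 0.419
grip_force: 30.0
```

```bash
python3 -c "
from h import *
delta((515.3,73.0,76.5),-6.5);print(env.state()['grip_force'])"
```

```text
shift [ 285.4 -174.3  102.2] turn z 0.6 toolY -5.9 tilt [-3.141 -0.   ] pos [ 659.2 -228.9  237.7] F [-0.1 -0.9 -1.9] t 22.075 op 39.8 j [-0.43  0.65  1.42  0.    1.08 -0.33]
29.999611973762512
```

>>> {"method": "jog_arm", "body": {"motion": [[0,0,0.6,0,0,0,30],[0,0,0,47.5,-29,0,30],[0,0,0,47.5,-29,0,30],[0,0,0,47.5,-29,0,30],[0,0,0,47.5,-29,0,30],[0,0,0,47.5,-29,0,30],[0,0,0,47.5,-29,0,30],[0,0,0,0,0,35,30],[0,0,0,0,0,30,30],[0,0,0,0,0,0,30]]}}

```text
t: 23.32
eef_pos: [519.2, 74.5, 171.5]
tcp_rot: [-3.138, 0.0, 1.455]
ft_force: [0.2, -0.6, -1.6]
opening: 0.419
grip_force: 30.0
```

```bash
python3 -c "
from h import *
delta((515.3,73.0,78),-6.5);place()"
```

```text
shift [-2.  -3.7 34.5] turn z -0.2 toolY -6.7 tilt [-3.138  0.   ] pos [519.2  74.5 171.5] F [ 0.2 -0.6 -1.6] t 23.325 op 39.8 j [0.02 0.51 1.93 0.   0.7  0.13]
wrist lip- 1953 [-54.1 -53.5 -50.5 -47.3 -47.1]
lip+ 1914 [50.4 51.2 54.3 57.4 57.9]
ear x 1239 [ 3.2  5.  22.8 40.7 42.3]
ear y 1239 [50.5 50.7 54.6 58.4 58.6]
foot x 2289 [-46.9 -46.4 -26.6  -9.8  -8.4]
foot y 2289 [38.1 39.5 55.3 70.7 88.3]
ear x 932 [ 5.1  6.8 24.7 42.5 44.3]
ear y 932 [-3.1 -2.9  0.9  4.6  4.7]
foot x 1692 [-41.8 -40.4 -25.   -9.6  -8.4]
foot y 1692 [-15.3 -13.7   2.   16.4  17.3]
ear x 304 [ 3.5  6.2 18.9 47.5 49.8]
ear y 304 [-53.5 -51.8 -48.  -40.3 -40. ]
foot x 0 
foot y 0 
held foot x 2004 [-39.7 -38.4 -23.7 -10.   -8.4]
held foot y 2004 [-68.1 -66.1 -48.7 -35.  -34.6]
```

>>> {"method": "jog_arm", "body": {"motion": [[0,0,0,-3,-3.2,15,30],[0,0,0,0,0,15,30],[0,0,0,0,0,5,30],[0,0,0,0,0,1,30],[0,0,0,0,0,0,30]]}}

```text
t: 24.0
eef_pos: [516.5, 71.9, 137.1]
tcp_rot: [3.141, -0.0, 1.454]
ft_force: [0.6, 0.3, -2.4]
opening: 0.416
grip_force: 30.0
```

>>> {"method": "jog_arm", "body": {"motion": [[0,0,0,0,0,1,30],[0,0,0,0,0,0.5,30],[0,0,0,0,0,0,30],[0,0,0,0,0,0,60],[0,0,0,0,0,0,60],[0,0,0,0,0,0,60],[0,0,0,0,0,0,60],[0,0,0,0,0,-40,60],[0,0,0,0,0,-50,60],[0,0,0,0,0,-40,60]]}}

```text
t: 25.25
eef_pos: [516.2, 71.8, 267.0]
tcp_rot: [3.141, -0.0, 1.454]
ft_force: [-0.3, -1.1, -0.2]
opening: 0.634
grip_force: 0.0
```

```bash
python3 - <<'E'
from h import *
place()
w=pts(env.read_camera("top"))
# rod: handle and shaft
m=(w[...,2]>4)&(w[...,2]<40)&(w[...,0]>350)&(w[...,0]<410)&(w[...,1]<-120)&(w[...,1]>-290)
h=m&(w[...,2]>17);p=w[m]
print(rect(w,(380,-222),50,17.5,40))
sh=w[m&(w[...,1]>-170)];f=np.polyfit(sh[:,1],sh[:,0],1);print("shaft x=",f,"ang",90-np.degrees(np.arctan(f[0])),sh[:,2].max())
hp=w[h];print(hp.min(0),hp.max(0),np.median(hp[:,2]))
rh=rect(w,(380,-222),50,17.5,40);delta((rh[0],rh[1],20),-6.5)
E
```

```text
wrist lip- 1136 [-54.3 -53.7 -50.5 -47.5 -47.1]
lip+ 1160 [50.1 50.8 54.  57.1 57.8]
ear x 513 [ 3.   4.6 22.5 40.4 42.1]
ear y 513 [50.5 50.7 54.6 58.5 58.6]
foot x 1077 [-46.9 -43.2 -26.2  -9.5  -8.4]
foot y 1077 [38.4 39.4 55.6 70.6 85.2]
ear x 396 [ 5.   6.8 24.5 42.1 43.9]
ear y 396 [-2.8 -2.7  0.9  4.4  4.5]
foot x 862 [-41.7 -40.3 -24.7  -9.5  -8.3]
foot y 862 [-14.9 -13.7   1.7  16.1  17.1]
ear x 376 [ 4.7  6.6 24.8 42.1 43.9]
ear y 376 [-58.9 -58.7 -54.7 -50.7 -50.4]
foot x 746 [-41.9 -40.6 -25.7  -9.6  -8.4]
foot y 746 [-70.  -68.8 -53.4 -39.3 -37.7]
held foot x 0 
held foot y 0 
[383.7, -224.1, 95.3, 22.0, 91.7, 22.6, 160.0]
shaft x= [-1.49468759e-02  3.78646979e+02] ang 90.85632913969081 21.7595136639477
[ 373.02405859 -289.65965501   17.01965466] [ 396.64571803 -120.50743382   28.66484571] 22.26900223157645
shift [-309.6  -98.   190. ] turn z -0.2 toolY -6.7 tilt [ 3.135e+00 -1.000e-03] pos [517.2  71.9 269. ] F [ 0.6  0.1 -0. ] t 25.35 op 60.1 j [0.01 0.37 1.84 0.   0.92 0.13]
```

>>> {"method": "jog_arm", "body": {"motion": [[0,0,0,-52.5,-16.5,0,60],[0,0,0,-52.5,-16.5,0,60],[0,0,0,-52.5,-16.5,0,60],[0,0,0,-52.5,-16.5,0,60],[0,0,0,-52.5,-16.5,0,60],[0,0,0,-52.5,-16.5,0,60],[0,0,-7.5,0,0,10,60],[0,0,0,0,0,0,60],[0,0,0,0,0,0,60]]}}

```text
t: 26.48
eef_pos: [381.2, -229.0, 255.0]
tcp_rot: [-3.141, -0.001, 1.583]
ft_force: [0.3, 0.8, -0.1]
opening: 0.633
grip_force: 0.0
```

```bash
python3 - <<'E'
from h import *
c=env.read_camera("wrist");w=pts(c);save(c,"w4.png")
m=(w[...,0]>360)&(w[...,0]<410)&(w[...,2]>15)&(w[...,2]<32)&(w[...,1]<-130)
p=w[m];h=np.array([(y,np.ptp(p[abs(p[:,1]-y)<2,0]),np.median(p[abs(p[:,1]-y)<2,0])) for y in range(-270,-140,8) if (abs(p[:,1]-y)<2).sum()>3]);print(np.round(h,1))
delta((382,-230,22),1)
E
```

```text
[[-270.    22.5  384.1]
 [-262.    22.3  384. ]
 [-254.    22.2  384.4]
 [-246.    22.   384.9]
 [-238.    21.9  384.7]
 [-230.    16.2  384.1]
 [-222.     8.1  383.4]
 [-214.     9.2  383.9]
 [-206.     7.9  383.2]
 [-198.     9.   383.6]
 [-190.     7.9  382.9]
 [-182.     7.8  382.8]
 [-174.     7.7  382.7]
 [-166.     7.7  382.6]
 [-158.     7.7  382.4]
 [-150.     7.6  382.3]
 [-142.     8.6  382.2]]
shift [ -1.1   0.6 174.2] turn z -0.3 toolY 0.7 tilt [-3.142 -0.   ] pos [ 381.4 -228.9  255.2] F [-0.   0.7  0.1] t 26.525 op 60.1 j [-0.69  0.29  2.03  0.    0.83 -0.7 ]
```

View pics/w4.png

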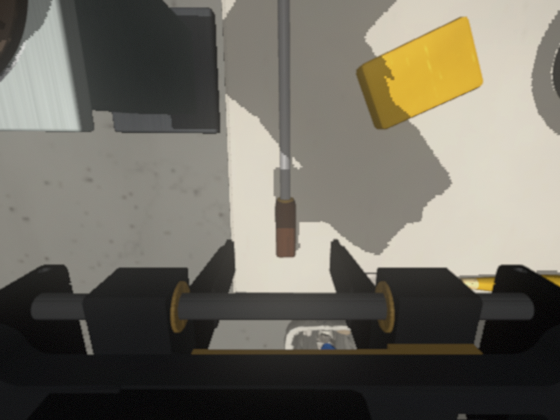

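The handle spans rows 198–257 at column 285, which is y −230 to −300, with its middle at about (384.5, −265). Descending to grip it there.

>>> {"method": "jog_arm", "body": {"motion": [[0,0,-0.3,-36,3,40,50],[0,0,0,0,0,50,50],[0,0,0,0,0,45,50],[0,0,0,0,0,28,50],[0,0,0,0,0,10,50],[0,0,0,0,0,0,50],[0,0,0,0,0,0,15],[0,0,0,0,0,0,15],[0,0,0,0,0,0,15],[0,0,0,0,0,0,15]]}}

```text
t: 27.78
eef_pos: [384.8, -265.6, 82.7]
tcp_rot: [3.141, 0.001, 1.59]
ft_force: [-0.4, 0.6, 6.1]
opening: 0.252
grip_force: 30.0
```

>>> {"method": "jog_arm", "body": {"motion": [[0,0,0,0,0,0,15],[0,0,0,0,0,0,15]]}}

```text
t: 28.02
eef_pos: [384.8, -265.6, 82.7]
tcp_rot: [3.141, 0.001, 1.59]
ft_force: [-0.5, 0.2, 7.6]
opening: 0.251
grip_force: 30.0
```

>>> {"method": "jog_arm", "body": {"motion": [[0,0,0,0,0,-20,15],[0,0,0,0,0,-40,15],[0,0,0,0,0,-50,15],[0,0,0,-20,45,0,15],[0,0,0,-12,45,0,15],[0,0,7.5,0,0,0,15],[0,0,0,0,0,0,15],[0,0,0,0,0,0,15]]}}

```text
t: 29.02
eef_pos: [474.7, -295.5, 192.1]
tcp_rot: [-3.141, -0.0, 1.461]
ft_force: [0.0, 0.6, -2.4]
opening: 0.25
grip_force: 30.0
```

```bash
cat >> h.py <<'E'
def rodlook():
    """rod axis (top surface) from wrist cam, jig frame, and near cheek"""
    c=env.read_camera("wrist");w=pts(c);q=jf(w);x,y,z=q[...,0],q[...,1],q[...,2]
    s=env.state();zr=s["eef_pos"][2]-70.7;t=jf(np.array(s["eef_pos"]))
    m=(abs(z-zr-5)<14)&(abs(x-t[0])<14)&(y>t[1]+50)&(y<t[1]+295)
    p=q[m];f=np.polyfit(p[:,1],p[:,0],1);g=np.polyfit(p[:,1],p[:,2],1)
    print("rod dx/dy",round(f[0],4),"dz/dy",round(g[0],4),"x at -103",round(np.polyval(f,-103),1),"ztop at -103",round(np.polyval(g,-103),1),"tip y",round(p[:,1].max(),1),"TCP jig",np.round(t,1),"expected axis z",round(zr,1))
    m=(abs(y+103)<20)&(z>80)&(z<95)&(abs(x-22)<40);rng(q,m,0,"cheek x");rng(q,m,1,"cheek y");rng(q,m,2,"cheek z")
    L=(abs(y)<95)&(z>33)&(z<40)
    for sg in(-1,1):
        k=q[L&(abs(x-sg*53-1.5)<5)]
        if len(k)>20:print("lip",sg,np.round(np.polyfit(k[:,1],k[:,0],1),4),len(k))
    return c
E
python3 - <<'E'
from h import *
c=rodlook();save(c,"w5.png");delta((475.3,-278.6,131-59),-6.5)
E
```

```text
rod dx/dy -0.0037 dz/dy -0.0 x at -103 23.4 ztop at -103 124.7 tip y -287.7 TCP jig [  25.1 -425.   192.2] expected axis z 121.5
cheek x 0 
cheek y 0 
cheek z 0 
shift [16.9 -1.3 61.2] turn z 0.2 toolY -6.3 tilt [-3.141 -0.   ] pos [ 474.7 -295.6  192.2] F [-0.6  0.7 -2.8] t 29.075 op 23.7 j [-0.68  0.52  1.83  0.    0.79 -0.57]
```

View pics/w5.png

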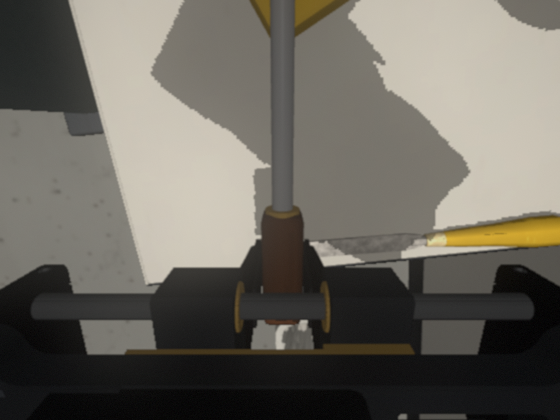

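>>> {"method": "jog_arm", "body": {"motion": [[0,0,0.2,0,0,30,15],[0,0,0,0,0,31,15],[0,0,0,0,0,0,15],[0,0,0,0,0,0,15],[0,0,0,0,0,0,15]]}}

```text
t: 29.7
eef_pos: [475.5, -296.0, 132.5]
tcp_rot: [3.14, 0.001, 1.456]
ft_force: [0.2, 0.1, -2.5]
opening: 0.254
grip_force: 30.0
```

```bash
python3 - <<'E'
from h import *
for n in("top","scene"):
    c=env.read_camera(n);w=pts(c);save(c,n+"1.png",(180,150,440,300) if n=="top" else (200,150,420,320),3);q=jf(w);x,y,z=q[...,0],q[...,1],q[...,2]
    m=(abs(x-23)<14)&(y>-380)&(y<-115)&(z>50)&(z<75);p=q[m]
    ys=np.arange(-320,-110,20);print(n,[(a,len(k),*np.round(np.median(k[:,[0,2]],0),1),round(k[:,2].max(),1)) for a in ys if len(k:=p[abs(p[:,1]-a)<5])>2],p[:,1].max())
    for a in(-103,103):
        m=(abs(y-a)<14)&(z>84)&(z<95)&(abs(x-22)<40);rng(q,m,0,"cheek x");rng(q,m,2,"cheek z")
    for lo in(-75,-20,35):
        m=(y>lo)&(y<lo+40)&(abs(x-22)<30)&(z>85)&(z<96);rng(q,m,0,"ear x")
delta((475.3,-278.6,131-59),-6.5)
E
```

```text
top [(np.int64(-240), 8, np.float64(27.2), np.float64(65.7), np.float64(69.9)), (np.int64(-220), 17, np.float64(24.7), np.float64(65.2), np.float64(68.5)), (np.int64(-200), 18, np.float64(24.5), np.float64(66.0), np.float64(69.8)), (np.int64(-180), 17, np.float64(23.8), np.float64(64.5), np.float64(69.2)), (np.int64(-160), 17, np.float64(25.0), np.float64(64.0), np.float64(69.6))] -142.91340885317842
cheek x 73 [-3.1 -1.3 21.1 44.3 46.4]
cheek z 73 [86.2 87.5 90.1 93.5 94.4]
cheek x 81 [-0.7  0.7 23.5 46.9 49. ]
cheek z 81 [84.7 86.1 90.3 93.3 94.4]
ear x 45 [ 4.   6.  22.6 40.9 41.9]
ear x 48 [ 4.   4.7 22.9 41.6 43.4]
ear x 48 [ 2.8  4.2 21.5 39.3 41. ]
scene [(np.int64(-320), 19, np.float64(22.8), np.float64(67.0), np.float64(70.8)), (np.int64(-300), 18, np.float64(23.1), np.float64(65.7), np.float64(70.4)), (np.int64(-280), 19, np.float64(22.7), np.float64(66.5), np.float64(71.1)), (np.int64(-260), 19, np.float64(23.2), np.float64(66.2), np.float64(71.0)), (np.int64(-240), 17, np.float64(23.8), np.float64(66.2), np.float64(71.1)), (np.int64(-220), 19, np.float64(23.4), np.float64(65.0), np.float64(71.6)), (np.int64(-200), 17, np.float64(22.5), np.float64(65.3), np.float64(72.8)), (np.int64(-180), 15, np.float64(22.9), np.float64(66.5), np.float64(70.5)), (np.int64(-160), 13, np.float64(25.4), np.float64(66.2), np.float64(67.6))] -146.14387952081043
cheek x 76 [-3.3 -2.2 22.  45.  47.8]
cheek z 76 [84.2 84.9 89.9 93.3 94.1]
cheek x 0 
cheek z 0 
ear x 50 [ 1.9  4.3 23.8 41.9 43.5]
ear x 52 [ 1.8  4.7 24.2 42.2 45.2]
ear x 0 
shift [17.1 -2.1  1.2] turn z -0.1 toolY -6.6 tilt [3.14e+00 1.00e-03] pos [ 475.4 -295.8  132.2] F [ 0.4 -0.4 -3.4] t 29.8 op 23.8 j [-0.67  0.61  1.87  0.    0.66 -0.56]
```

View pics/scene1.png

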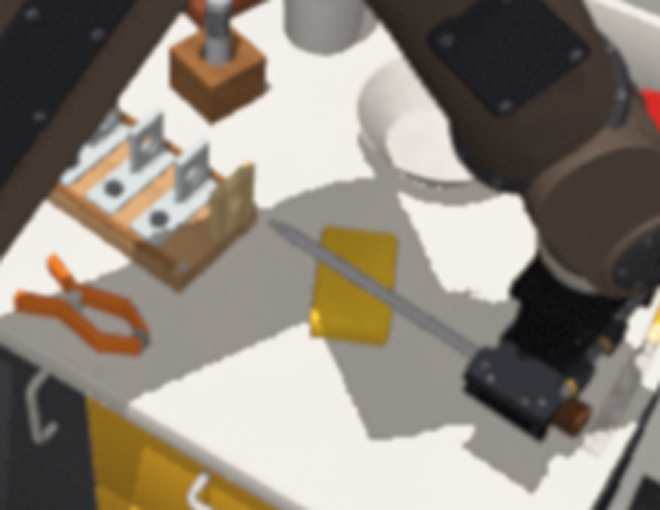

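The rod points straight at the near cheek, with its tip about 30 mm short of it. It sits about 1 mm high and 1 mm to +x. I'll correct that and start inserting.

>>> {"method": "jog_arm", "body": {"motion": [[0,0,0,0,-1.2,1.2,15],[0,0,0,15,0,0,15],[0,0,0,15,0,0,15],[0,0,0,10,0,0,15],[0,0,0,10,0,0,15],[0,0,0,0,0,0,15]]}}

```text
t: 30.55
eef_pos: [479.9, -245.1, 130.1]
tcp_rot: [-3.142, -0.0, 1.456]
ft_force: [-0.0, -0.9, -1.9]
opening: 0.251
grip_force: 30.0
```

```bash
python3 - <<'E'
from h import *
c=rodlook();c=env.read_camera("scene");save(c,"s2.png",(200,150,380,290),4);delta((475.3,-278.6,131-59),-6.5)
E
```

```text
rod dx/dy 0.001 dz/dy 0.0001 x at -103 24.3 ztop at -103 62.6 tip y -237.3 TCP jig [  24.6 -374.7  130.1] expected axis z 59.4
cheek x 0 
cheek y 0 
cheek z 0 
shift [-33.   -0.8  -1. ] turn z -0.1 toolY -6.6 tilt [3.141 0.   ] pos [ 479.9 -245.9  130. ] F [-0.  -0.7 -3.3] t 30.65 op 23.8 j [-0.6   0.6   1.92  0.    0.63 -0.48]
```

View pics/s2.png

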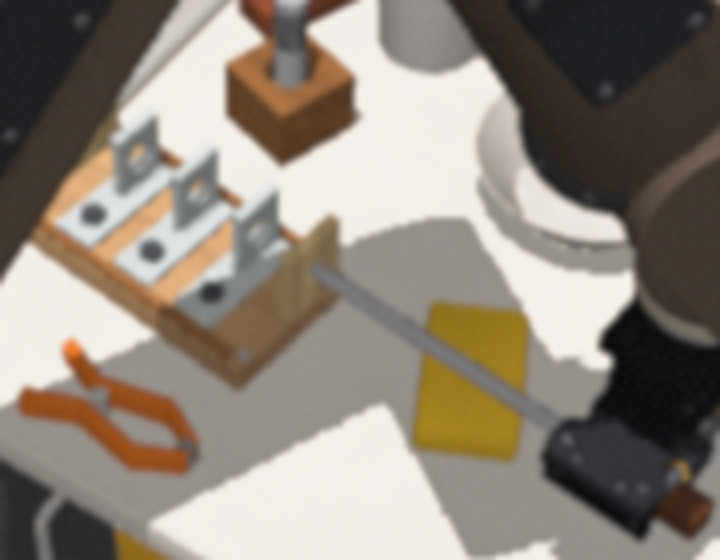

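The tip is entering the near cheek's hole at about (325,270). I'll keep feeding it forward in steps.

>>> {"method": "jog_arm", "body": {"motion": [[0,0,0,12,-0.7,-0.5,15],[0,0,0,12,0,0,15],[0,0,0,12,0,0,15],[0,0,0,12,0,0,15],[0,0,0,12,0,0,15],[0,0,0,0,0,0,15]]}}

```text
t: 31.4
eef_pos: [486.0, -185.3, 130.5]
tcp_rot: [-3.141, -0.0, 1.457]
ft_force: [-0.9, 0.0, -2.6]
opening: 0.25
grip_force: 30.0
```

```bash
python3 - <<'E'
from h import *
rodlook();delta((475.3,-278.6,131-59),-6.5)
E
```

```text
rod dx/dy 0.0008 dz/dy -0.0005 x at -103 23.6 ztop at -103 63.1 tip y -177.3 TCP jig [  24.  -314.6  130.6] expected axis z 59.9
cheek x 0 
cheek y 0 
cheek z 0 
shift [-93.4  -0.1  -0.4] turn z -0.1 toolY -6.6 tilt [ 3.141 -0.   ] pos [ 486.1 -185.8  130.6] F [ 0.5 -0.3 -3. ] t 31.45 op 24.0 j [-0.49  0.58  1.97  0.    0.6  -0.38]
```

>>> {"method": "jog_arm", "body": {"motion": [[0,0,0,15,0,0,15],[0,0,0,15,0,0,15],[0,0,0,15,0,0,15],[0,0,0,15,0,0,15],[0,0,0,15,0,0,15],[0,0,0,0,0,0,15]]}}

```text
t: 32.2
eef_pos: [494.6, -110.6, 130.5]
tcp_rot: [-3.141, -0.0, 1.457]
ft_force: [-0.1, -0.7, -2.7]
opening: 0.25
grip_force: 30.0
```

```bash
python3 - <<'E'
from h import *
rodlook();delta((475.3,-278.6,131-59),-6.5)
E
```

```text
rod dx/dy 0.0059 dz/dy 0.0301 x at -103 23.9 ztop at -103 64.9 tip y -103.2 TCP jig [  24.1 -239.5  130.5] expected axis z 59.8
cheek x 0 
cheek y 0 
cheek z 0 
lip -1 [ -0.3133 -80.2561] 47
shift [-168.5   -0.2   -0.5] turn z -0.0 toolY -6.5 tilt [ 3.141 -0.   ] pos [ 494.7 -111.2  130.5] F [ 0.5 -0.5 -3.2] t 32.25 op 23.7 j [-0.35  0.56  2.    0.    0.58 -0.24]
```

Tip at about y +45, no contact force. Continuing.

>>> {"method": "jog_arm", "body": {"motion": [[0,0,0,12,0,0,15],[0,0,0,12,0,0,15],[0,0,0,12,0,0,15],[0,0,0,10,0,0,15],[0,0,0,0,0,0,15]]}}

```text
t: 32.88
eef_pos: [499.9, -65.2, 130.5]
tcp_rot: [-3.142, -0.0, 1.457]
ft_force: [0.0, -0.8, -4.0]
opening: 0.252
grip_force: 30.0
```

```bash
python3 - <<'E'
from h import *
rodlook();place()
E
```

```text
rod dx/dy 0.0022 dz/dy -0.0319 x at -103 23.7 ztop at -103 62.9 tip y -53.4 TCP jig [  24.1 -193.6  130.5] expected axis z 59.8
cheek x 3124 [-2.6 -0.5 23.1 46.4 48.4]
cheek y 3124 [-108.6 -108.3 -103.6  -99.   -98.6]
cheek z 3124 [83.2 87.4 88.6 89.7 90.1]
lip -1 [ 6.90000e-03 -5.03782e+01] 1115
lip 1 [8.20000e-03 5.39905e+01] 1057
wrist lip- 1158 [-54.5 -54.1 -50.9 -47.9 -47.6]
lip+ 1041 [50.  50.4 53.4 56.5 57. ]
ear x 0 
ear y 0 
foot x 0 
foot y 0 
ear x 0 
ear y 0 
foot x 0 
foot y 0 
ear x 0 
ear y 0 
foot x 2579 [-41.7 -40.4 -24.7  -9.5  -8.3]
foot y 2579 [-71.4 -70.4 -60.3 -49.2 -47.7]
held foot x 0 
held foot y 0
```

>>> {"method": "jog_arm", "body": {"motion": [[0,0,0,10,0,0,15],[0,0,0,10,0,0,15],[0,0,0,10,0,0,15],[0,0,0,10,0,0,15],[0,0,0,0,0,0,15]]}}

```text
t: 33.6
eef_pos: [504.5, -25.4, 130.5]
tcp_rot: [3.142, -0.0, 1.457]
ft_force: [1.0, -0.8, -2.4]
opening: 0.25
grip_force: 30.0
```

>>> {"method": "jog_arm", "body": {"motion": [[0,0,0,4,0,0,15],[0,0,0,3,0,0,15],[0,0,0,0,0,0,15]]}}

```text
t: 33.98
eef_pos: [505.3, -19.2, 130.5]
tcp_rot: [3.142, -0.0, 1.455]
ft_force: [0.9, -0.4, -3.5]
opening: 0.251
grip_force: 30.0
```

```bash
python3 - <<'E'
from h import *
rodlook();q=jf(pts(env.read_camera("wrist")));x,y,z=q[...,0],q[...,1],q[...,2]
m=(y<-100)&(y>-200)&(abs(x-23)<16)&(z<85)&(z>50);rng(q,m,1,"handle/rod y");rng(q,m,2,"z")
q=jf(pts(env.read_camera("top")));x,y,z=q[...,0],q[...,1],q[...,2]
m=(y>112)&(y<170)&(abs(x-23)<12)&(z<75)&(z>40);rng(q,m,1,"tip y")
E
```

```text
rod dx/dy 0.0023 dz/dy -0.0005 x at -103 23.8 ztop at -103 63.2 tip y -10.1 TCP jig [  24.2 -147.   130.5] expected axis z 59.8
cheek x 2692 [-2.5 -0.5 23.2 46.4 48.5]
cheek y 2692 [-108.5 -107.9 -102.5  -98.4  -98.3]
cheek z 2692 [80.6 82.9 88.5 89.6 90. ]
lip -1 [ 7.50000e-03 -5.02743e+01] 1990
lip 1 [6.20000e-03 5.40329e+01] 1869
handle/rod y 3874 [-183.2 -161.3 -136.7 -117.2 -115.6]
z 3874 [56.9 66.8 70.1 76.9 83.4]
tip y 23 [112.7 113.4 121.4 132.4 133.5]
```

>>> {"method": "jog_arm", "body": {"motion": [[0,0,0,2,0,0,15],[0,0,0,2,0,0,15],[0,0,0,1,0,0,15],[0,0,0,0,0,0,15]]}}

```text
t: 34.62
eef_pos: [505.9, -14.2, 130.5]
tcp_rot: [3.142, -0.0, 1.456]
ft_force: [-0.5, 0.4, -1.6]
opening: 0.25
grip_force: 30.0
```

>>> {"method": "jog_arm", "body": {"motion": [[0,0,0,1,0,0,15],[0,0,0,0,0,0,15]]}}

```text
t: 34.88
eef_pos: [506.0, -13.3, 130.5]
tcp_rot: [3.142, -0.0, 1.455]
ft_force: [-0.8, -0.0, -3.1]
opening: 0.253
grip_force: 30.0
```

>>> {"method": "jog_arm", "body": {"motion": [[0,0,0,1,0,0,15],[0,0,0,1,0,0,15],[0,0,0,0,0,0,15]]}}

```text
t: 35.25
eef_pos: [506.1, -12.4, 130.5]
tcp_rot: [-3.141, 0.001, 1.456]
ft_force: [-2.1, -14.1, -1.9]
opening: 0.25
grip_force: 30.0
```

```bash
python3 - <<'E'
from h import *
q=jf(pts(env.read_camera("wrist")));x,y,z=q[...,0],q[...,1],q[...,2]
m=(y<-109)&(y>-200)&(abs(x-23)<16)&(z<85)&(z>68);rng(q,m,1,"handle y");rng(q,m,2,"z")
q=jf(pts(env.read_camera("top")));x,y,z=q[...,0],q[...,1],q[...,2]
m=(y>112)&(y<170)&(abs(x-23)<12)&(z<75)&(z>40);rng(q,m,1,"tip y")
delta((0,0,0),0)
E
```

```text
handle y 3013 [-176.5 -173.5 -134.4 -117.6 -115.8]
z 3013 [68.2 68.9 70.3 78.4 83.5]
tip y 33 [113.4 114.5 123.6 138.1 139.8]
shift [ -45.8 -504.1   71.6] turn z -6.6 toolY -6.6 tilt [-3.141e+00  1.000e-03] pos [506.1 -12.4 130.6] F [ -2.1 -12.3  -2.8] t 35.35 op 24.5 j [-0.15  0.56  2.   -0.    0.58 -0.04]
```

>>> {"method": "jog_arm", "body": {"motion": [[0,0,0,-1,0,1.5,15],[0,0,0,0,0,1,15],[0,0,0,0,0,0,50],[0,0,0,0,0,0,50],[0,0,0,0,0,0,50],[0,0,0,0,0,0,50],[0,0,0,0,0,-40,50],[0,0,0,0,0,-50,50],[0,0,0,0,0,-50,50],[0,0,0,0,0,-30,50]]}}

```text
t: 36.6
eef_pos: [506.2, -12.3, 300.5]
tcp_rot: [3.139, -0.0, 1.456]
ft_force: [0.0, -0.4, 0.1]
opening: 0.527
grip_force: 0.0
```

```bash
python3 - <<'E'
from h import *
c=env.read_camera("wrist");save(c,"w6.png")
w=pts(env.read_camera("top"));q=jf(w);x,y,z=q[...,0],q[...,1],q[...,2]
m=(y>112)&(y<170)&(abs(x-23)<12)&(z<75)&(z>40);rng(q,m,1,"tip y")
for lo in(-75,-20,35):
    m=(y>lo)&(y<lo+40)&(abs(x-22)<30)&(z>85)&(z<96);rng(q,m,0,"ear x");rng(q,m,1,"ear y");rng(q,m,2,"ear z")
print(rect(w,(661,142),40,110,140))
delta((661,142,105),-6.5)
E
```

```text
tip y 39 [112.4 114.  122.9 137.7 139.3]
ear x 43 [ 5.   6.4 22.9 40.9 41.8]
ear y 43 [-58.2 -57.8 -54.4 -50.8 -50.5]
ear z 43 [85.5 86.4 90.6 93.6 94.1]
ear x 49 [ 4.1  4.9 22.4 41.7 43.1]
ear y 49 [-2.9 -2.6  1.1  4.7  5. ]
ear z 49 [85.4 86.9 90.  92.6 94. ]
ear x 49 [ 2.1  4.1 20.9 39.4 40.8]
ear y 49 [51.  51.3 54.7 58.7 59.4]
ear z 49 [86.  86.6 89.7 92.2 93.6]
[661.6, 141.5, 23.8, 21.9, 177.5, 129.2, 82.0]
shift [171.1 135.5 137.1] turn z -0.1 toolY -6.6 tilt [3.136 0.   ] pos [506.7 -12.4 301.1] F [0.3 0.6 0. ] t 36.7 op 50.1 j [-0.15  0.31  1.83  0.    0.99 -0.04]
```

View pics/w6.png

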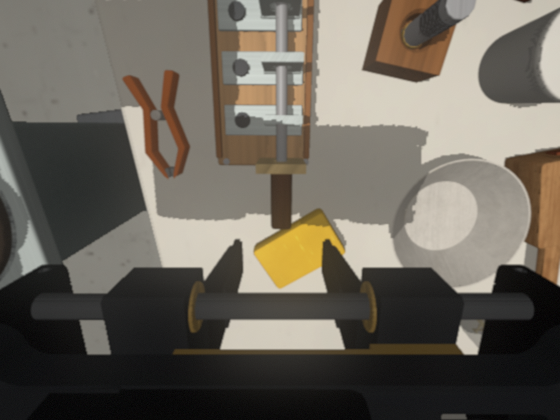

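The rod is in: its handle at (281,195) is against the near cheek at (281,167), and the shaft runs through all the ears. Now the punch.

>>> {"method": "jog_arm", "body": {"motion": [[0,0,0,43,34,0,50],[0,0,0,43,34,0,50],[0,0,0,43,34,0,50],[0,0,0,42,33.5,0,50],[0,0,0,0,0,20,50],[0,0,0,0,0,0,50],[0,0,0,0,0,0,50]]}}

```text
t: 37.58
eef_pos: [660.2, 141.6, 278.1]
tcp_rot: [-3.141, 0.0, 1.455]
ft_force: [0.3, 0.5, 0.6]
opening: 0.525
grip_force: 0.0
```

```bash
python3 - <<'E'
from h import *
w=pts(env.read_camera("wrist"));e=rect(w,(661,142),40,115,140);print(e,rect(w,(661,142),60,50,62))
delta((e[0],e[1],108),-6.5)
E
```

```text
[662.9, 142.1, 23.3, 23.0, 171.9, 128.3, 648.0] [663.3, 142.0, 70.5, 70.1, 71.9, 54.6, 2807.0]
shift [  0.9   2.5 111.6] turn z -0.1 toolY -6.6 tilt [ 3.141 -0.   ] pos [660.3 141.5 278.6] F [-0.8  0.1  0.2] t 37.625 op 49.9 j [0.11 0.58 1.44 0.   1.12 0.23]
```

>>> {"method": "jog_arm", "body": {"motion": [[0,0,0,0.8,2.5,30,50],[0,0,0,0,0,40,50],[0,0,0,0,0,30,50],[0,0,0,0,0,11,50],[0,0,0,0,0,0,50],[0,0,0,0,0,0,15],[0,0,0,0,0,0,15],[0,0,0,0,0,0,15],[0,0,0,0,0,0,15],[0,0,0,0,0,0,15]]}}

```text
t: 38.88
eef_pos: [663.2, 142.5, 167.6]
tcp_rot: [3.141, -0.0, 1.455]
ft_force: [-0.2, 0.1, 4.3]
opening: 0.246
grip_force: 30.0
```

>>> {"method": "jog_arm", "body": {"motion": [[0,0,0,0,0,-15,15],[0,0,0,0,0,-25,15],[0,0,0,0,0,-35,15],[0,0,0,0,0,-35,15],[0,0,0,0,0,0,15],[0,0,0,0,0,0,15]]}}

```text
t: 39.62
eef_pos: [662.3, 142.4, 275.7]
tcp_rot: [-3.14, 0.0, 1.455]
ft_force: [-0.5, 0.2, -4.7]
opening: 0.25
grip_force: 30.0
```

```bash
python3 - <<'E'
from h import *
st()
for n in("wrist","scene"):
    c=env.read_camera(n);w=pts(c);t=env.state()["eef_pos"]
    m=(np.hypot(w[...,0]-t[0],w[...,1]-t[1])<16)&(w[...,2]<t[2]-82)&(w[...,2]>60);p=w[m]
    print(n,len(p),[(h,*np.round(np.median(k,0)[:2],1),len(k)) for h in range(60,int(t[2]),8) if len(k:=p[abs(p[:,2]-h)<4])>4])
c=env.read_camera("scene");u,v,_=c["camera_matrix"]@(np.array([1,-1,-1])*(c["world_to_cam"]@[*t[:2],t[2]-100,1])[:3]);d=(c["world_to_cam"]@[*t[:2],t[2]-100,1])[2];u,v=int(u/-d),int(v/-d)
save(c,"s3.png",(u-60,v-50,u+60,v+50),5)
q=jf(pts(env.read_camera("top")));x,y,z=q[...,0],q[...,1],q[...,2]
c=env.read_camera("top");save(c,"t3.png",(205,180,320,260),6)
for r in env.recognise("top","bracket_a_spot"): u,v=map(int,r["location"]);print(round(r["score"],2),u,v,np.round(q[v,u],1))
E
```

```text
t 39.625
joints [0.114 0.583 1.436 0.    1.125 0.23 ]
eef_pos [662.338 142.36  275.711]
tcp_rot [-3.14   0.     1.455]
ft_force [-0.498  0.184 -4.669]
opening 0.25
grip_force 29.995
wrist 751 [(140, np.float64(663.2), np.float64(152.0), 50), (148, np.float64(664.1), np.float64(152.3), 55), (156, np.float64(662.5), np.float64(151.6), 139), (164, np.float64(663.3), np.float64(151.6), 104), (172, np.float64(663.3), np.float64(151.9), 122), (180, np.float64(663.3), np.float64(151.7), 134), (188, np.float64(663.3), np.float64(152.0), 109), (196, np.float64(661.2), np.float64(151.8), 38)]
scene 128 [(124, np.float64(658.1), np.float64(138.0), 8), (140, np.float64(653.2), np.float64(135.0), 8), (148, np.float64(653.8), np.float64(133.9), 17), (156, np.float64(652.3), np.float64(138.2), 21), (164, np.float64(654.1), np.float64(133.6), 17), (172, np.float64(651.9), np.float64(136.5), 15), (180, np.float64(654.2), np.float64(133.4), 18), (188, np.float64(651.9), np.float64(136.8), 18)]
```

View pics/s3.png

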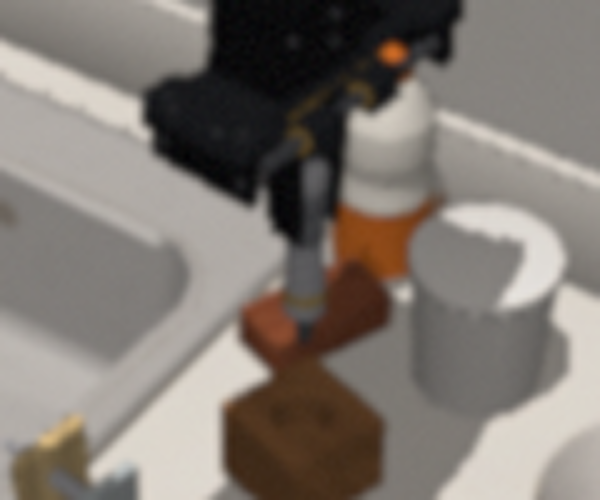

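The punch hangs upright in the gripper, clear of the holder. I'll carry it above the near bracket's pad.

>>> {"method": "jog_arm", "body": {"motion": [[0,0,0,0,0,-8,15],[0,0,0,-21.6,-45.8,0,15],[0,0,0,-21.6,-45.8,0,15],[0,0,0,-21.6,-45.8,0,15],[0,0,0,-21.6,-45.8,0,15],[0,0,0,0,0,0,15],[0,0,0,0,0,0,15],[0,0,0,0,0,0,15]]}}

```text
t: 40.92
eef_pos: [471.9, 77.9, 285.2]
tcp_rot: [3.141, -0.0, 1.456]
ft_force: [0.8, 0.4, -3.3]
opening: 0.253
grip_force: 30.0
```

```bash
cat >> h.py <<'E'
def pads(n="wrist"):
    c=env.read_camera(n);w=pts(c);q=jf(w)
    g=c["color"].max(-1).astype(int)
    m=(abs(q[...,0]+22)<18)&(abs(q[...,1])<90)&(q[...,2]>30)&(q[...,2]<44)&(g<75)
    k,l,s,_=cv2.connectedComponentsWithStats(m.astype(np.uint8))
    for i in range(1,k):
        if s[i,4]>(60 if n=="wrist" else 8):
            p=q[l==i];W=w[l==i];print(n,"pad jig",np.round((p[:,:2].max(0)+p[:,:2].min(0))/2,1),"size",np.round(np.ptp(p[:,:2],axis=0),1),"world",np.round((W.max(0)+W.min(0))[:2]/2,1),"z",np.round(np.median(p[:,2]),1),s[i,4])
    return c
E
python3 - <<'E'
from h import *
c=pads();save(c,"w7.png");pads("top");delta((470.3,77.6,200),-6.5);print(jf(np.array(env.state()["eef_pos"])))
E
```

```text
wrist pad jig [-21.  -53.7] size [14.2 16.4] world [471.   78.6] z 37.6 143
shift [-0.4 -1.3 25.9] turn z -0.1 toolY -6.6 tilt [-3.142 -0.   ] pos [471.6  77.9 284.9] F [-0.5 -1.4 -4.4] t 41.025 op 23.7 j [0.03 0.29 1.92 0.   0.93 0.14]
[-20.25736731 -54.28218381 284.85770661]
```

View pics/w7.png

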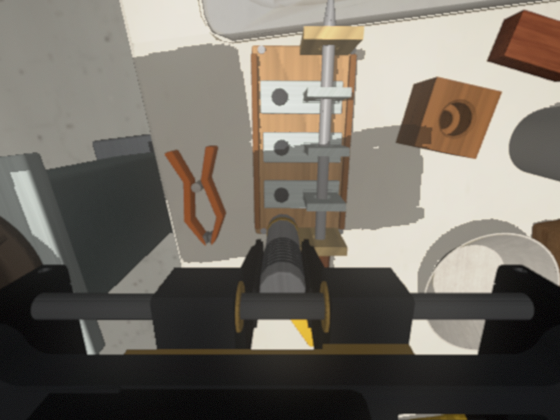

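The three pads show at (281,195), (282,148) and (280,97), and the nearest measures within 1 mm of where I expected it. Lowering onto the near pad.

>>> {"method": "jog_arm", "body": {"motion": [[0,0,0,0.3,-0.8,30,15],[0,0,0,0,0,30,15],[0,0,0,0,0,14,15],[0,0,0,0,0,5,15],[0,0,0,0,0,0,15],[0,0,0,0,0,0,15]]}}

```text
t: 41.78
eef_pos: [470.6, 78.1, 206.7]
tcp_rot: [3.14, -0.0, 1.456]
ft_force: [0.4, 0.3, -3.7]
opening: 0.247
grip_force: 30.0
```

>>> {"method": "jog_arm", "body": {"motion": [[0,0,0,0,0,2,15],[0,0,0,0,0,2,15],[0,0,0,0,0,1,15],[0,0,0,0,0,0,15]]}}

```text
t: 42.28
eef_pos: [470.3, 78.1, 201.2]
tcp_rot: [3.141, -0.0, 1.455]
ft_force: [-0.2, -0.4, -0.5]
opening: 0.246
grip_force: 30.0
```

>>> {"method": "jog_arm", "body": {"motion": [[0,0,0,0,0,2,15],[0,0,0,0,0,2,15],[0,0,0,0,0,2,15],[0,0,0,0,0,2,15],[0,0,0,0,0,2,15],[0,0,0,0,0,2,15],[0,0,0,0,0,1,15],[0,0,0,0,0,0,15]]}}

```text
t: 43.28
eef_pos: [470.4, 78.1, 188.2]
tcp_rot: [3.141, -0.0, 1.455]
ft_force: [-0.7, -0.2, 5.9]
opening: 0.248
grip_force: 30.0
```

>>> {"method": "jog_arm", "body": {"motion": [[0,0,0,0,0,1,15],[0,0,0,0,0,1,15],[0,0,0,0,0,1,15],[0,0,0,0,0,0,15]]}}

```text
t: 43.78
eef_pos: [470.5, 78.1, 185.5]
tcp_rot: [3.141, -0.0, 1.455]
ft_force: [-1.3, -0.7, 9.6]
opening: 0.246
grip_force: 30.0
```

>>> {"method": "jog_arm", "body": {"motion": [[0,0,0,0,0,1,15],[0,0,0,0,0,1,15],[0,0,0,0,0,0,15]]}}

```text
t: 44.15
eef_pos: [470.5, 78.1, 183.7]
tcp_rot: [3.14, -0.0, 1.455]
ft_force: [-0.4, -0.4, 13.3]
opening: 0.246
grip_force: 30.0
```

>>> {"method": "jog_arm", "body": {"motion": [[0,0,0,0,0,1,15],[0,0,0,0,0,0,15],[0,0,0,0,0,0,15]]}}

```text
t: 44.52
eef_pos: [470.6, 78.1, 183.2]
tcp_rot: [3.14, -0.0, 1.455]
ft_force: [-3.1, -0.6, 21.1]
opening: 0.246
grip_force: 30.0
```

>>> {"method": "jog_arm", "body": {"motion": [[0,0,0,0,0,-15,15],[0,0,0,0,0,-40,15],[0,0,0,0,0,-46,15],[0,0,0,28,0,0,15],[0,0,0,27.4,0,0,15],[0,0,0,0,0,0,15],[0,0,0,0,0,0,15],[0,0,0,0,0,0,15]]}}

```text
t: 45.52
eef_pos: [476.5, 132.5, 282.8]
tcp_rot: [-3.141, 0.0, 1.455]
ft_force: [-0.5, -0.7, -3.9]
opening: 0.248
grip_force: 30.0
```

```bash
python3 - <<'E'
from h import *
pads();pads("scene");delta((476.9,133.1,200),-6.5)
c=env.read_camera("scene");w=pts(c);t=env.state()["eef_pos"]
m=(np.hypot(w[...,0]-t[0],w[...,1]-t[1])<18)&(w[...,2]<t[2]-85)&(w[...,2]>95);p=w[m]
print([(h,*np.round(np.median(k,0)[:2],1),len(k)) for h in range(100,int(t[2]),8) if len(k:=p[abs(p[:,2]-h)<4])>4])
E
```

```text
wrist pad jig [-20.5   1.5] size [14.2 15.9] world [477.5 133.2] z 37.7 145
scene pad jig [-21.8   0.3] size [15.9 17.1] world [476.2 132.4] z 39.8 26
scene pad jig [-22.1 -54.7] size [16. 14.] world [469.4  77.6] z 36.3 22
shift [ 0.6  0.2 23.9] turn z -0.2 toolY -6.7 tilt [-3.141  0.   ] pos [476.6 132.5 282.9] F [ 0.   0.  -3.6] t 45.625 op 23.4 j [0.14 0.32 1.88 0.   0.94 0.25]
[(132, np.float64(474.9), np.float64(127.4), 5), (148, np.float64(468.4), np.float64(123.3), 12), (156, np.float64(468.4), np.float64(123.3), 20), (164, np.float64(467.9), np.float64(123.7), 25), (172, np.float64(467.4), np.float64(126.2), 21), (180, np.float64(467.8), np.float64(122.4), 21), (188, np.float64(467.5), np.float64(123.9), 20), (196, np.float64(467.5), np.float64(124.2), 14)]
```

Pad c now reads about 3.5 mm lower than pad b, so it was driven. Now pad b.

>>> {"method": "jog_arm", "body": {"motion": [[0,0,0,0.4,0.3,30,15],[0,0,0,0,0,30,15],[0,0,0,0,0,14,15],[0,0,0,0,0,5,15],[0,0,0,0,0,0,15],[0,0,0,0,0,2,15],[0,0,0,0,0,2,15],[0,0,0,0,0,2,15],[0,0,0,0,0,0,15]]}}

```text
t: 46.8
eef_pos: [477.4, 133.5, 198.7]
tcp_rot: [3.14, -0.0, 1.456]
ft_force: [-0.3, -0.7, 6.1]
opening: 0.249
grip_force: 30.0
```

>>> {"method": "jog_arm", "body": {"motion": [[0,0,0,0,0,2,15],[0,0,0,0,0,2,15],[0,0,0,0,0,2,15],[0,0,0,0,0,2,15],[0,0,0,0,0,2,15],[0,0,0,0,0,1,15],[0,0,0,0,0,1,15],[0,0,0,0,0,0,15]]}}

```text
t: 47.8
eef_pos: [477.4, 133.5, 186.6]
tcp_rot: [3.14, -0.0, 1.455]
ft_force: [-0.4, -0.9, 8.7]
opening: 0.245
grip_force: 30.0
```

>>> {"method": "jog_arm", "body": {"motion": [[0,0,0,0,0,1,15],[0,0,0,0,0,1,15],[0,0,0,0,0,1,15],[0,0,0,0,0,0,15]]}}

```text
t: 48.3
eef_pos: [477.4, 133.5, 183.8]
tcp_rot: [3.14, -0.0, 1.455]
ft_force: [-0.8, -0.6, 11.4]
opening: 0.246
grip_force: 30.0
```

>>> {"method": "jog_arm", "body": {"motion": [[0,0,0,0,0,0.8,15],[0,0,0,0,0,0,15],[0,0,0,0,0,0,15]]}}

```text
t: 48.68
eef_pos: [477.5, 133.5, 183.4]
tcp_rot: [3.139, -0.001, 1.456]
ft_force: [-2.2, -0.5, 17.6]
opening: 0.248
grip_force: 30.0
```

>>> {"method": "jog_arm", "body": {"motion": [[0,0,0,0,0,-15,15],[0,0,0,0,0,-40,15],[0,0,0,0,0,-46,15],[0,0,0,27,-1.1,0,15],[0,0,0,26.5,-1.2,0,15],[0,0,0,0,0,0,15],[0,0,0,0,0,0,15],[0,0,0,0,0,0,15]]}}

```text
t: 49.68
eef_pos: [480.8, 186.3, 283.0]
tcp_rot: [-3.141, 0.0, 1.455]
ft_force: [-0.2, -0.1, -4.2]
opening: 0.247
grip_force: 30.0
```

```bash
python3 - <<'E'
from h import *
pads();pads("scene");delta((481.3,186.9,200),-6.5)
E
```

```text
wrist pad jig [-22.4  55.3] size [14.2 16.1] world [481.8 187. ] z 37.6 147
scene pad jig [-22.6  53.6] size [19.  13.3] world [481.7 185.3] z 38.7 25
scene pad jig [-18.7  -0. ] size [15.9 13.6] world [479.7 131.8] z 35.6 21
scene pad jig [-21.7 -55.4] size [16.6 14.9] world [470.3  77.1] z 35.8 22
shift [ 0.6  0.4 24.1] turn z -0.2 toolY -6.7 tilt [-3.141  0.   ] pos [480.9 186.4 283.1] F [ 0.   0.4 -4.9] t 49.775 op 23.4 j [0.24 0.35 1.83 0.   0.96 0.36]
```

>>> {"method": "jog_arm", "body": {"motion": [[0,0,0,0.4,0.5,30,15],[0,0,0,0,0,30,15],[0,0,0,0,0,14,15],[0,0,0,0,0,5,15],[0,0,0,0,0,0,15],[0,0,0,0,0,2,15],[0,0,0,0,0,2,15],[0,0,0,0,0,2,15],[0,0,0,0,0,0,15]]}}

```text
t: 50.9
eef_pos: [481.8, 187.3, 198.9]
tcp_rot: [3.14, -0.001, 1.456]
ft_force: [-1.0, -0.1, 6.9]
opening: 0.248
grip_force: 30.0
```

>>> {"method": "jog_arm", "body": {"motion": [[0,0,0,0,0,2,15],[0,0,0,0,0,2,15],[0,0,0,0,0,2,15],[0,0,0,0,0,2,15],[0,0,0,0,0,2,15],[0,0,0,0,0,2,15],[0,0,0,0,0,1,15],[0,0,0,0,0,1,15],[0,0,0,0,0,1,15],[0,0,0,0,0,0,15]]}}

```text
t: 52.15
eef_pos: [481.8, 187.3, 183.9]
tcp_rot: [3.14, -0.001, 1.455]
ft_force: [-0.2, -0.9, 10.5]
opening: 0.252
grip_force: 30.0
```

>>> {"method": "jog_arm", "body": {"motion": [[0,0,0,0,0,0.8,15],[0,0,0,0,0,0,15],[0,0,0,0,0,0,15]]}}

```text
t: 52.52
eef_pos: [481.9, 187.3, 183.5]
tcp_rot: [3.139, -0.001, 1.456]
ft_force: [-2.4, -1.4, 15.4]
opening: 0.248
grip_force: 30.0
```

>>> {"method": "jog_arm", "body": {"motion": [[0,0,0,0,0,0.4,15],[0,0,0,0,0,0,15],[0,0,0,0,0,-15,15],[0,0,0,0,0,-40,15],[0,0,0,0,0,-46,15],[0,0,0,-5.9,46.2,0,15],[0,0,0,-5.9,46.2,0,15],[0,0,0,-5.9,46.2,0,15],[0,0,0,-5.9,46.2,0,15],[0,0,0,0,0,0,15]]}}

```text
t: 53.78
eef_pos: [664.0, 141.4, 281.5]
tcp_rot: [-3.14, 0.0, 1.454]
ft_force: [-0.5, -0.3, -3.7]
opening: 0.251
grip_force: 30.0
```

>>> {"method": "jog_arm", "body": {"motion": [[0,0,0,0,0,0,15],[0,0,0,0,0,0,15]]}}

```text
t: 54.02
eef_pos: [661.4, 142.9, 283.2]
tcp_rot: [-3.141, -0.0, 1.456]
ft_force: [-0.1, -0.2, -2.9]
opening: 0.247
grip_force: 30.0
```

```bash
python3 - <<'E'
from h import *
pads("scene");pads("top");delta((663.2,142.5,108.6),-6.5)
w=pts(env.read_camera("wrist"));t=env.state()["eef_pos"]
m=(np.hypot(w[...,0]-t[0],w[...,1]-t[1])<16)&(w[...,2]<t[2]-82)&(w[...,2]>115);p=w[m]
print([(h,*np.round(np.median(k,0)[:2],1),len(k)) for h in range(120,int(t[2]),8) if len(k:=p[abs(p[:,2]-h)<4])>4], p[:,2].min())
E
```

```text
scene pad jig [-22.8  54. ] size [12.3 12.8] world [481.3 185.5] z 35.6 15
scene pad jig [-19.6   1. ] size [15.3 14.5] world [478.6 132.7] z 35.3 19
scene pad jig [-21.8 -55.1] size [14.4 16.1] world [470.1  77.2] z 35.6 20
shift [ -0.2   1.6 115.8] turn z -0.1 toolY -6.6 tilt [ 3.142 -0.   ] pos [661.6 142.9 283.4] F [ 0.7  0.2 -2.7] t 54.125 op 23.3 j [0.12 0.57 1.43 0.   1.14 0.23]
[(144, np.float64(662.3), np.float64(152.9), 18), (152, np.float64(662.3), np.float64(152.7), 52), (160, np.float64(662.0), np.float64(152.4), 130), (168, np.float64(663.1), np.float64(152.3), 102), (176, np.float64(662.0), np.float64(152.2), 109), (184, np.float64(662.7), np.float64(152.4), 118), (192, np.float64(662.7), np.float64(152.3), 142), (200, np.float64(662.2), np.float64(152.7), 85)] 146.21352471865507
```

All three pads are down. Lowering the punch into the holder.

>>> {"method": "jog_arm", "body": {"motion": [[0,0,0,-0.2,1.5,20,15],[0,0,0,0,0,25,15],[0,0,0,0,0,20,15],[0,0,0,0,0,15,15],[0,0,0,0,0,15,15],[0,0,0,0,0,10,15],[0,0,0,0,0,6,15],[0,0,0,0,0,2,15],[0,0,0,0,0,0,15],[0,0,0,0,0,0,15]]}}

```text
t: 55.42
eef_pos: [663.9, 142.2, 170.5]
tcp_rot: [3.141, -0.0, 1.455]
ft_force: [0.4, -0.4, -3.2]
opening: 0.248
grip_force: 30.0
```

>>> {"method": "jog_arm", "body": {"motion": [[0,0,0,0,0,1.5,15],[0,0,0,0,0,1,15],[0,0,0,0,0,0,15]]}}

```text
t: 55.8
eef_pos: [663.8, 142.1, 167.7]
tcp_rot: [3.141, -0.0, 1.455]
ft_force: [-0.7, -0.4, -1.8]
opening: 0.25
grip_force: 30.0
```

Seated at the original height (TCP z 167.7). Releasing and withdrawing.

>>> {"method": "jog_arm", "body": {"motion": [[0,0,0,0,0,0.5,15],[0,0,0,0,0,0,15],[0,0,0,0,0,0,50],[0,0,0,0,0,0,50],[0,0,0,0,0,0,50],[0,0,0,0,0,0,50],[0,0,0,0,0,-30,50],[0,0,0,0,0,-50,50],[0,0,0,0,0,-40,50],[0,0,0,0,0,0,50]]}}

```text
t: 57.05
eef_pos: [664.4, 142.2, 290.6]
tcp_rot: [3.136, -0.001, 1.456]
ft_force: [-0.2, 0.1, -0.7]
opening: 0.526
grip_force: 0.0
```

>>> {"method": "jog_arm", "body": {"motion": [[0,0,0,-60,-10,0,50],[0,0,0,-60,-10,0,50],[0,0,0,-60,-10,0,50],[0,0,0,0,0,0,50],[0,0,0,0,0,0,50],[0,0,0,0,0,0,50]]}}

```text
t: 57.8
eef_pos: [613.4, -32.1, 286.6]
tcp_rot: [-3.141, -0.0, 1.457]
ft_force: [-0.8, -0.3, 0.8]
opening: 0.521
grip_force: 0.0
```

```bash
python3 - <<'E'
from h import *
w=pts(env.read_camera("wrist"));print("punch",rect(w,(663,142),40,115,145),rect(w,(663,142),60,50,62))
place()
pads("scene")
q=jf(pts(env.read_camera("top")));x,y,z=q[...,0],q[...,1],q[...,2]
m=(y>112)&(y<170)&(abs(x-23)<12)&(z<75)&(z>40);rng(q,m,1,"tip y")
st()
c=env.read_camera("top");save(c,"t9.png",(180,100,440,300),3)
E
```

```text
punch [661.7, 131.7, 19.7, 5.7, 172.6, 121.7, 196.0] [661.0, 135.6, 70.3, 57.3, 162.2, 54.5, 3237.0]
wrist lip- 955 [-54.3 -53.7 -50.4 -47.5 -47.1]
lip+ 967 [48.8 50.9 54.2 57.2 57.7]
ear x 0 
ear y 0 
foot x 588 [-46.8 -43.  -26.   -9.8  -8.4]
foot y 588 [35.5 38.4 45.7 52.8 53.4]
ear x 506 [ 5.   6.6 24.9 43.  44.6]
ear y 506 [-3.7 -3.4  0.5  4.3  4.6]
foot x 915 [-46.7 -40.7 -26.8 -10.5  -8.3]
foot y 915 [-16.2 -14.4  -0.9  15.2  17.3]
ear x 409 [ 4.8  6.6 25.5 43.3 44.4]
ear y 409 [-59.  -58.1 -54.6 -51.  -51. ]
foot x 782 [-42.2 -40.5 -26.5 -10.3  -8.6]
foot y 782 [-71.4 -69.2 -55.3 -39.6 -38.5]
held foot x 0 
held foot y 0 
scene pad jig [-23.1  54.4] size [10.8 16.3] world [481.3 185.8] z 35.5 15
scene pad jig [-21.4  -1.2] size [13.2 12.7] world [476.6 130.7] z 35.7 15
scene pad jig [-22.4 -56.4] size [11.7 11.3] world [469.3  76.2] z 36.6 13
tip y 39 [112.8 114.3 123.6 137.2 139.6]
t 58.0
joints [-0.16   0.481  1.593  0.     1.068 -0.046]
eef_pos [613.339 -32.339 286.833]
tcp_rot [-3.141 -0.     1.457]
ft_force [-1.117 -0.123 -0.458]
opening 0.529
grip_force 0.0
```

View pics/t9.png

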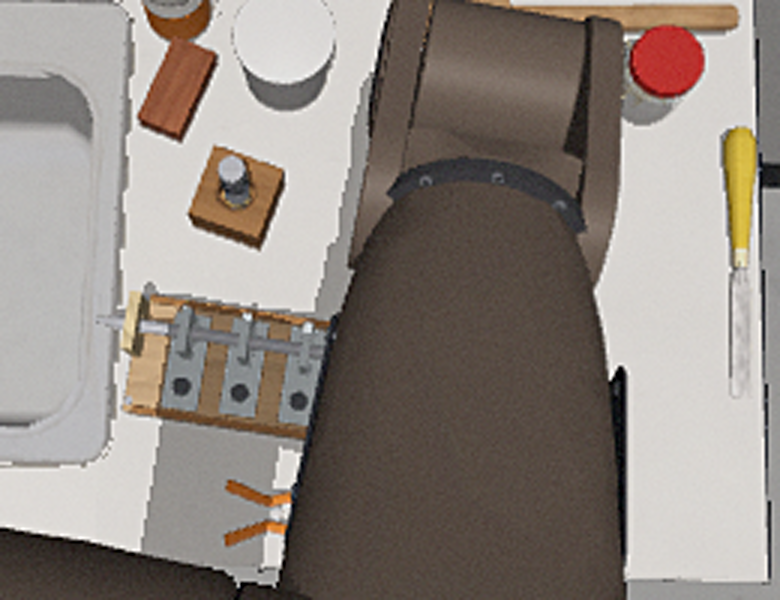

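The final view shows the punch upright in its holder at (235,170). The rod's tip is out of the far cheek at (105,322), and all three brackets are pinned with their pads down.

```bash
python3 -c "
from cell import env
print(env.job_done())"
```

```text
the job is handed in; nothing more can be done
None
```

I handed the job in at about 58 s of the 208 s allowed. All three brackets are pinned on the jig by the rod, their pads read about 4 mm down, and the punch is back upright in its holder; the hand-in did not return a verdict.

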